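# Emergency release of a locked centrifuge lid

## Robot

A 6-joint arm with a two-finger parallel gripper is mounted at the origin on a cart in front of the work surface, level with it; the furniture and walls round the work are solid. World frame = base frame: x ahead of the robot, y to its left, z up, the work surface at z = 0. Lengths are in m, angles in rad, forces in N, time in s.
With the tool pointing down it reaches from about 0.425 to 0.95 m from the base axis. Payload 3.5 kg.
Tool frame: the origin (TCP) lies midway between the tips of the shut fingers; the grasp point (between the pads) lies 19 mm behind it; z points along the fingers, y is the direction in which the jaws open and shut (so a half turn about z gives the same grasp; the last joint's range is limited). The gripper opens to 85 mm and grips with 20 to 120 N. Pads are 22 mm wide; open, the fingers measure 114 mm over their backs; the gripper's body (76 mm by 85 mm) begins 54 mm behind the grasp point. The pads swing forward as they close: fully open they stand 13 mm farther back than shut.
Start: joints at [1.073, 0.286, 1.577, -0, 1.279, -0.15], TCP at [0.23, 0.635, 0.208] pointing down, gripper open.
Joint ranges: [-2.77, 2.77], [-0.9, 2.22], [0.21, 2.48], [-1.53, 4.67], [0.24, 2.81], [-2.84, 2.84]. Speed limits (rad/s): [2.79, 2.79, 3.14, 3.14, 3.14, 3.14].

## Interface

Orientations are given as a unit quaternion [x, y, z, w].
In Python, from plant import * gives the robot as it stands.
- The arm moves only by the shell command python3 -m jog 'ROWS' [FORCE]. ROWS is a JSON object of lists of equal length, an entry for each row: "travel": the shift along the world's x, y, z in mm, a list of three; "dr": the turn, a rotation vector about the world's x, y, z in degrees, a list of three; "jaw": the closure in counts, from 0 (fully open) to 255 (shut). In form: {"travel": [[x, y, z], ...], "dr": [[wx, wy, wz], ...], "jaw": [jaw, ...]}. A call has 1 to 5 rows; each row shifts and turns the commanded pose from where the row before left it; what a row does not reach is not made up. A row lasts 1/12 s, in which the tool goes at most 41.7 mm and 7.16 degrees, less where a joint would pass 70% of its speed; a pose out of reach is approached as far as the arm can. A call is refused whole if a number of a shift passes 41.7 or a number of a turn 7.16, either way. A call with a gripper value outside its range is refused whole. The fingers move at their own pace and stop on an object; FORCE is the grip in N (left out, the last holds). Time passes only in rows, so rows that do not move let the fingers close. It gives the time, the measured TCP pose, the force and the opening at its end, in the units of the state.
- get_state(): the state, without advancing time (a new reading comes with each control period).
- read_camera(name): name is "scene" or "top" or "wrist"; returns the picture (480x640x3 uint8, red, green, blue); there is no depth.
- camera_info(name): a dict with "K" (3x3 intrinsics, pixels), "R" (3x3) and "t" (3): a world point X has camera coordinates R X + t; the wrist camera has in their place "mount" (4x4, takes a point from camera to tool coordinates, whose origin is the TCP and whose axes are the flange's). Camera axes: x right, y down, z forward; pixel columns grow to the right and rows downward; lengths in m; the calibration is good to about 2 mm. A picture is of the moment at which its call begins: read the wrist's pose just before it. camera_info takes no time and is no camera call.
- sign_off(): hands the job in, once; it reports no verdict.
The state is a dict: "time": time; "qpos": joint angles; "dq": joint speeds; "joint_efforts": joint torques, N m; "eef_pos": TCP position; "tcp_rot": TCP orientation; "contact_force": force on the tool from outside, world axes, zero at the start; "wrist_torque": the same for the moment, N m; "opening": opening from 0.0 (shut) to 1.0 (fully open).
Only numpy, scipy, OpenCV 4.12 (cv2) and the standard library are available. Lean on these libraries where they do the work, as an engineer would, in place of code of your own. Each camera call takes 0.05 s, during which the arm holds its last target. There are 200 camera calls.

## Task

The small white bench centrifuge is dead and its lid has stayed locked with samples inside. Take the red-handled release pin from its stand, push it through the red-ringed hole in the sloping front panel, gently and only until the hidden spring latch lets go and the lid jumps ajar, and put the pin back upright in its stand, all the way in. Swing the lid up by its dark bar to its fully open position, where it stays up by itself, and leave the other things on the bench where they are.

Things in the scene. Friction and masses are not known exactly. Their poses are not given: they have to be found in the camera images.
- centrifuge: White bench centrifuge, 230 mm deep (x), 200 wide (y), 148 high with the lid shut; fixed. Origin: centre of its underside; +x to its rear (hinge side), front along -x, z up. The front 70 mm of its top is a panel sloping 30 degrees, outward normal (-0.5, 0, 0.866) here, surface from z = 85 mm at x = -115 mm up to 125 mm at x = -45 mm. Behind the hole's bore it is empty but for the latch.
- release_hole (a point): Centre of the mouth of the release hole in the sloping panel, ringed in red: round, 15 mm wide, 3 mm chamfer. This frame is turned as the centrifuge's: the bore runs inward along (0.5, 0, -0.866) of it, 30 degrees from vertical, and guides the pin for 20 mm. Beyond it the latch's flat push face (18 mm wide, square to the bore) waits 24 to 36 mm below the mouth: it varies and can only be felt.
- latch (a joint): Travel of the hidden latch bolt along the bore, m: 0 at rest, grows as it is pushed in; a spring returns it. It takes about 5 N to start moving, lets the lid go after about 10 mm at 10 to 12 N and meets a hard stop at 14 mm; forcing it there harms it: keep the push below 40 N.
- lid (a joint): Opening angle of the lid, rad: 0 shut and locked; about 0.2 (front edge 35 mm up) when the latch has let go and a spring plunger has thrown it ajar; 1.15 fully open on its stop. The lid weighs about 0.3 kg; its stiff hinge (0.28 N m) holds it where it is left.
- lid_hinge (a point): Point on the lid's hinge axis, at the machine's middle, 105 mm behind the centrifuge's origin (+x) and 132 mm up. The axis is the centrifuge's y axis.
- lid_bar (a point): Middle of the lid's grip: a dark steel bar 10 mm thick, straight over 76 mm along the centrifuge's y axis, with 27 mm free between it and the lid's front edge. Shut, it lies 187 mm in front (-x) of the hinge axis, 34 mm to +y of the machine's middle and 6 mm above the hinge axis; it moves with the lid.
- release_pin: Release pin, 142 mm long, 60 g, starting upright in its stand. Origin: at its nose, the lower end; z along the pin to its head. Steel shaft 10 mm thick over the first 75 mm, red collar 22 mm wide at 74 to 80 mm, red handle 14 x 14 mm (faces square to the pin's x and y) from 80 to 136 mm, red head 20 mm wide from 136 to 142 mm.
- pin_stand: Grey block, 50 x 50 x 56 mm on a 64 mm square black foot, fixed to the bench. Origin: centre of its underside; z up. Vertical bore of 13 mm with a 3 mm chamfer in the middle of its top, 50 mm deep: the pin's nose rests 6 mm above the bench, the collar's underside 80 mm above it.
- timer: White count-down timer, 60 x 68 x 21 mm, lying loose on the bench between the PC tower (fixed, 350 mm high, from x = 0.55, y = -0.28 to -0.44) and the monitor (screen at x = 0.68, y = -0.24 to 0.26, from 140 mm up); a bystander. Origin: centre of its underside.
- mouse: Black computer mouse, 104 x 58 x 36 mm, loose on the bench; a bystander. Origin: centre of its underside.
- dish_a: Round clear dish, 62 mm in diameter, 15 mm high, lying loose on the bench; a bystander. Origin: centre of its underside.
There are look-alikes about, which are no part of the job. Leave any yellow look-alike of the release_pin alone.

How it is judged:
On the way, in this order (a step that is already met when the one before it is completed fails the run):
1. the pin, in the hole, has begun to push the latch back while the lid is still shut (value of joint latch above 0.002 m and contact force between release_pin and centrifuge above 1 N and distance between release_pin and release_hole below 0.065 m and value of joint lid below 0.05 rad).
2. the latch has let go and the lid stands ajar (value of joint lid above 0.12 rad), for 0.2 s.
At the end, for the whole second after the job is handed in: The lid stands open by at least 0.95 rad and at rest, the latch bolt has sprung back (under 2 mm), and the pin stands at rest in its stand: nose at most 12 mm above the bench and within 8 mm of the stand's centre, leaning less than 0.15 rad (value of joint lid above 0.95 rad and velocity of joint lid below 0.05 rad/s and value of joint latch below 0.002 m and height (world z) of release_pin below 0.012 m and horizontal distance between release_pin and pin_stand below 0.008 m and angle between release_pin's own z axis and vertical below 0.15 rad and linear speed of release_pin below 0.02 m/s); the robot touches nothing.
It fails at once if the pin is pressed against the centrifuge or its latch with more than 40 N (contact force between release_pin and centrifuge above 40 N).
It fails at once if the timer, the mouse or the dish is moved by more than 30 mm (distance of any of timer, mouse, dish_a from where it was at the start of the episode above 0.03 m).
It also fails if it takes over 64 s, if anything falls off the work surface, if the arm or the gripper's body presses on something with over 40 N, if the wrist force passes 120 N, or if a joint passes its speed limit or range.

## Working session

There is one attempt and no reset: what is moved stays moved. The work goes in short steps, Python scripts to look and compute and a shell command to move; the robot and the scene stay as the last step left them, time stands still between calls to the robot, and variables do not carry over. Pictures are saved under pics/ and viewed, about 8 in all and at most 12, crops included, and the job is handed in when it is done.

```bash
ls; mkdir -p pics; python3 - <<'E'
from plant import *
import cv2
for n in ("scene","top"):
    cv2.imwrite(f"pics/{n}0.png",read_camera(n)[:,:,::-1])
    i=camera_info(n);print(n,i)
print(camera_info("wrist"));print(get_state())
E
```

```text
pics
scene {'K': array([[506.40546488,   0.        , 322.83146948],
       [  0.        , 506.40546488, 229.98288843],
       [  0.        ,   0.        ,   1.        ]]), 'R': array([[ 0.84480206, -0.53488664,  0.01434442],
       [-0.40002537, -0.6491521 , -0.64697855],
       [ 0.35537189,  0.54083068, -0.76237326]]), 't': array([-0.39261681,  0.31945871,  1.11228042])}
top {'K': array([[528.18388553,   0.        , 320.60135045],
       [  0.        , 528.18388553, 240.56075751],
       [  0.        ,   0.        ,   1.        ]]), 'R': array([[ 0.00678193, -0.99994952,  0.00741331],
       [-0.98622788, -0.00791363, -0.16520276],
       [ 0.16525309, -0.00619082, -0.98623176]]), 't': array([0.05132969, 0.50404323, 1.37241622])}
{'K': array([[409.69668554,   0.        , 324.51486053],
       [  0.        , 409.69668554, 244.06464618],
       [  0.        ,   0.        ,   1.        ]]), 'mount': array([[-2.29380010e-04, -9.59153644e-01, -2.82885549e-01,
         7.29556940e-02],
       [ 9.99999950e-01, -1.58146676e-04, -2.74644776e-04,
         6.47372324e-04],
       [ 2.18689129e-04, -2.82885598e-01,  9.59153632e-01,
        -1.67045795e-01],
       [ 0.00000000e+00,  0.00000000e+00,  0.00000000e+00,
         1.00000000e+00]])}
{'time': 0.1, 'qpos': array([ 1.07302120e+00,  2.87096484e-01,  1.57801763e+00,  2.22316213e-05,
        1.27860797e+00, -1.50032943e-01]), 'dq': array([-0.00096641, -0.00143216, -0.0020182 ,  0.00011893, -0.00027212,
        0.00024739]), 'joint_efforts': array([ 2.11129925e-03, -4.07299340e+01, -2.93699419e+01, -8.30366798e-05,
        3.35555982e-03, -3.38090494e-06]), 'eef_pos': array([0.22970307, 0.63403473, 0.20647964]), 'tcp_rot': array([ 1.72999427e-01,  9.84921349e-01, -1.00596118e-03, -3.48954101e-04]), 'contact_force': array([-0.1615887 , -0.26326046,  0.3446133 ]), 'wrist_torque': array([0.02102478, 0.01223947, 0.05266776]), 'opening': 0.999427074355841}
```

View pics/scene0.png

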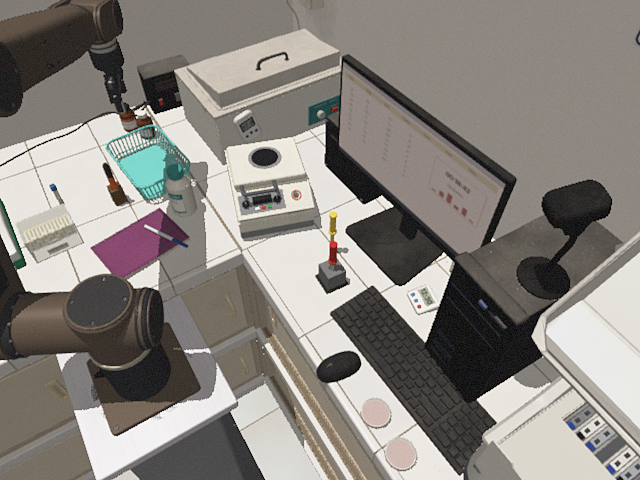

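View pics/top0.png

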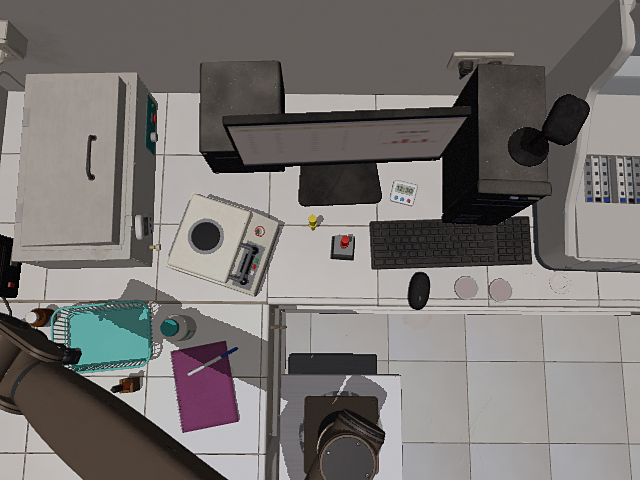

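Top view: the centrifuge is at about (225,243), with its front facing image right (-y). There are two pin candidates: red in the grey stand at (343,240) and yellow at (313,221). The red one fits. I'll confirm both it and the hole at (259,231) in an enlarged crop.

```bash
python3 - <<'E'
import cv2,numpy as np
t=cv2.imread("pics/top0.png");s=cv2.imread("pics/scene0.png")
a=cv2.resize(t[185:305,160:360],None,fx=4,fy=4,interpolation=cv2.INTER_CUBIC)
cv2.imwrite("pics/cropT.png",a)
b=cv2.resize(s[135:300,220:360],None,fx=3.6,fy=3.6,interpolation=cv2.INTER_CUBIC)
cv2.imwrite("pics/cropS.png",b)
E
```

```text
(no output)
```

View pics/cropT.png

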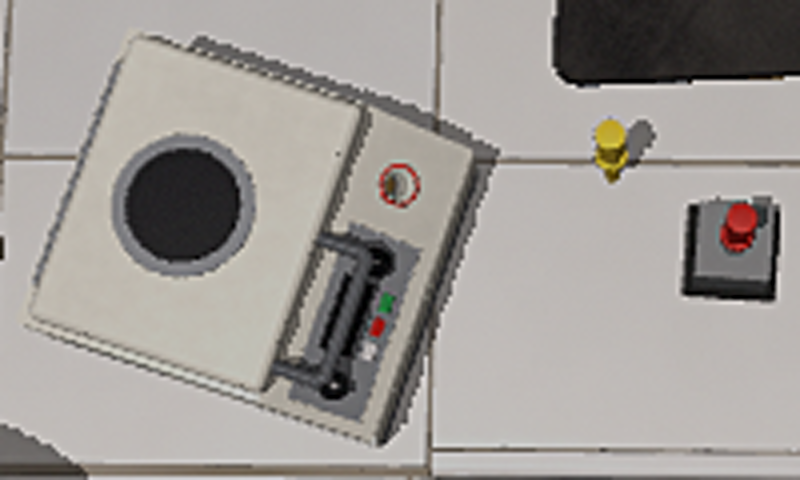

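View pics/cropS.png

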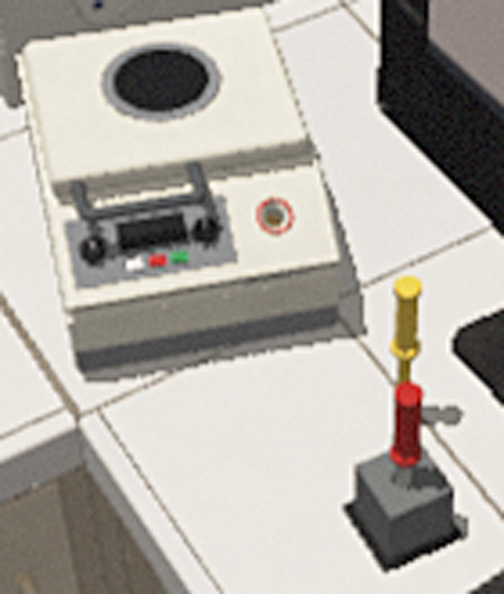

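Confirmed: the red pin (head at crop-T (741,217)) stands in the grey block. The yellow look-alike stands separately behind it. There is only one red-ringed hole, at crop-T (400,185). Now I'll fit the poses.

```bash
cat > h.py <<'E'
from plant import *
import numpy as np, cv2
from scipy.optimize import least_squares
from scipy.spatial.transform import Rotation as Ro
CI={n:camera_info(n) for n in ("scene","top","wrist")}
def proj(n,X):
    i=CI[n];p=i["K"]@(i["R"]@np.array(X)+i["t"]);return p[:2]/p[2]
def wproj(st,X):
    T=np.eye(4);T[:3,:3]=Ro.from_quat(st["tcp_rot"]).as_matrix();T[:3,3]=st["eef_pos"]
    c=np.linalg.inv(T@CI["wrist"]["mount"])@np.r_[X,1];p=CI["wrist"]["K"]@c[:3];return p[:2]/p[2]
E
python3 - <<'E'
from h import *
T=lambda u,v:(160+u/4-.4,185+v/4-.4)
S=lambda u,v:(220+u/3.6-.4,135+v/3.6-.4)
# fit: x,y,yaw,hole s (x local), hole y
pts=[("top",(-.115,-.1,.085),T(473,153)),("top",(-.115,.1,.085),T(380,443)),
("top",(-.082,.034+.038,.138),T(322,368)),("top",(-.082,.034-.038,.138),T(372,245)),
("scene",(-.115,.1,.085),S(70,308)),("scene",(-.115,-.1,.085),S(338,262)),
("scene",(-.082,.072,.138),S(85,213)),("scene",(-.082,-.004,.138),S(203,197))]
hp=[("top",T(400,185)),("scene",S(275,216))]
def W(p,c): 
    a=p[2];return np.array([p[0]+np.cos(a)*c[0]-np.sin(a)*c[1],p[1]+np.sin(a)*c[0]+np.cos(a)*c[1],c[2]])
def hole(p): return (p[3],p[4],.085+(p[3]+.115)*np.tan(np.pi/6))
def f(p):
    r=[proj(n,W(p,c))-q for n,c,q in pts]+[2*(proj(n,W(p,hole(p)))-q) for n,q in hp]
    return np.concatenate(r)
s=least_squares(f,[.55,.25,1.2,-.08,-.05],loss="soft_l1")
print(s.x,np.degrees(s.x[2]));print(f(s.x).reshape(-1,2).round(1));print("hole",W(s.x,hole(s.x)))
# pin head centre z=.148 & stand
for n,q,z in (("top",T(741,217),.148),("scene",S(408,390),.148),("scene",S(406,460),.083)):
    r=least_squares(lambda p:proj(n,(p[0],p[1],z))-q,[.5,0]).x;print(n,z,r)
E
```

```text
[ 0.48581593  0.30643387  1.24570025 -0.07955479 -0.0584808 ] 71.37336668596758
[[ 0.6 -0.6]
 [-2.7 -0.3]
 [ 0.5  1.9]
 [-1.2  3.7]
 [-0.  -0.4]
 [ 1.5 -0.4]
 [ 2.8  0.8]
 [-0.4  0.4]
 [-0.4  0.8]
 [ 1.2 -0. ]]
hole [0.51582372 0.2123674  0.1054643 ]
top 0.148 [ 0.49061902 -0.00427526]
scene 0.148 [ 0.48833373 -0.0024694 ]
scene 0.083 [ 0.48468713 -0.00914251]
```

```bash
python3 -m jog '{"travel":[[0,0,35],[0,0,35],[10,-20,25],[14,-35,0],[14,-35,0]],"dr":[[0,0,0],[0,0,0],[0,0,0],[0,0,0],[0,0,0]],"jaw":[0,0,0,0,0]}' 40 && python3 -m jog '{"travel":[[14,-35,0],[14,-35,0],[14,-35,0],[14,-35,0],[14,-35,0]],"dr":[[0,0,0],[0,0,5],[0,0,5],[0,0,5],[0,0,5]],"jaw":[0,0,0,0,0]}' && python3 -m jog '{"travel":[[14,-35,0],[14,-35,0],[14,-35,0],[14,-35,0],[14,-35,0]],"dr":[[0,0,0],[0,0,0],[0,0,0],[0,0,0],[0,0,0]],"jaw":[0,0,0,0,0]}' && python3 -m jog '{"travel":[[14,-35,-10],[14,-35,-10],[14,-35,-10],[11,-23,0],[0,0,0]],"dr":[[0,0,0],[0,0,0],[0,0,0],[0,0,0],[0,0,0]],"jaw":[0,0,0,0,0]}'
python3 - <<'E'
from h import *
st=get_state();im=read_camera("wrist")
print(st["time"],st["eef_pos"],Ro.from_quat(st["tcp_rot"]).as_matrix().round(3))
cv2.imwrite("pics/w1.png",im[:,:,::-1])
for z in (.148,.086,.056): print(z,wproj(st,[.489,-.004,z]))
E
```

```text
time: 0.52
eef_pos: [0.2685, 0.5448, 0.3051]
tcp_rot: [0.172, 0.985, 0.002, 0.001]
contact_force: [0.5, 0.2, -0.5]
opening: 1.001
time: 0.93
eef_pos: [0.338, 0.3678, 0.3022]
tcp_rot: [-0.003, 1.0, -0.0, -0.0]
contact_force: [0.4, 0.0, 0.8]
opening: 1.001
time: 1.35
eef_pos: [0.408, 0.1928, 0.3024]
tcp_rot: [-0.001, 1.0, -0.0, -0.0]
contact_force: [0.3, 0.0, 0.9]
opening: 1.0
time: 1.77
eef_pos: [0.4617, 0.0628, 0.2712]
tcp_rot: [0.002, 1.0, -0.001, -0.001]
contact_force: [0.0, 0.5, 0.4]
opening: 1.003
1.7667 [0.46167603 0.06279501 0.2712351 ] [[-1.     0.004 -0.002]
 [ 0.004  1.    -0.001]
 [ 0.002 -0.001 -1.   ]]
0.148 [234.58600327 263.21598726]
0.086 [249.31356135 240.64634243]
0.056 [254.84766429 232.16545666]
```

View pics/w1.png

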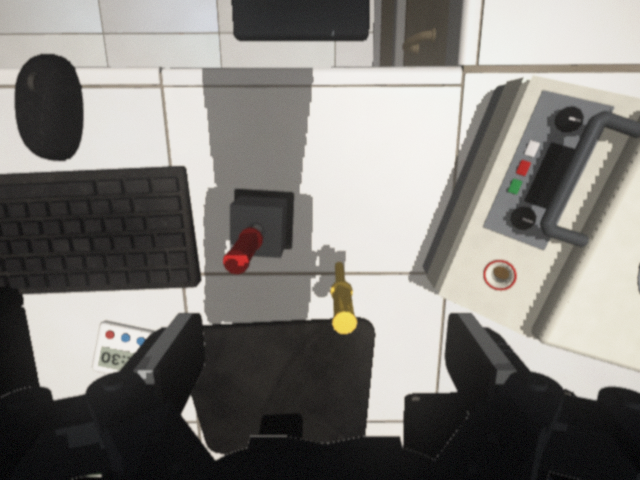

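Wrist view: red head at about (236,265), matching the prediction within 2 px. The hole is at (500,275) and the yellow pin's head at (344,322). I'll triangulate from the three views and crop the pin to get its yaw.

```bash
python3 - <<'E'
from h import *
st=get_state()
T=lambda u,v:(160+u/4-.4,185+v/4-.4)
S=lambda u,v:(220+u/3.6-.4,135+v/3.6-.4)
def tri(q,x0,w=(1,1,1)):
    f=lambda X:np.concatenate([proj("top",X)-q[0],proj("scene",X)-q[1],wproj(st,X)-q[2]])
    r=least_squares(f,x0);return r.x.round(4),r.fun.round(1)
print("hole",tri([T(400,185),S(275,216),(500,274.5)],[.5,.2,.1]))
print("yel",tri([T(611,132),S(407,287),(344,322)],[.5,.05,.1]))
print("red",tri([T(741,217),S(408,390),(236,265)],[.5,0,.148]))
im=cv2.imread("pics/w1.png")
cv2.imwrite("pics/w1c.png",cv2.resize(im[180:290,200:380],None,fx=4.4,fy=4.4,interpolation=cv2.INTER_CUBIC))
E
```

```text
hole (array([0.514 , 0.216 , 0.1073]), array([-1.7,  1. , -0.7, -1.1, -0.9,  0.3]))
yel (array([0.5439, 0.0809, 0.136 ]), array([-1.6,  0.9,  0.6, -0. , -0.4,  0.1]))
red (array([ 0.4907, -0.0017,  0.1459]), array([-1.1,  0.1,  0.7, -0.1, -0.2, -0.2]))
```

```bash
python3 -m jog '{"travel":[[14,-30,0],[14,-36,-10],[0,0,-20],[0,0,-20],[0,0,-10]],"dr":[[0,0,0],[0,0,0],[0,0,0],[0,0,0],[0,0,0]],"jaw":[60,90,90,90,90]}' && python3 -m jog '{"travel":[[0,0,0],[0,0,0]],"dr":[[0,0,0],[0,0,0]],"jaw":[90,90]}'
python3 - <<'E'
from h import *
st=get_state();im=read_camera("wrist")
print(st["time"],st["eef_pos"])
cv2.imwrite("pics/w2.png",im[:,:,::-1])
for z in (.148,.086,.056): print(z,wproj(st,[.489,-.004,z]))
E
```

```text
time: 2.23
eef_pos: [0.4877, 0.0014, 0.2101]
tcp_rot: [-0.001, 1.0, 0.001, -0.002]
contact_force: [-0.2, -0.1, -0.4]
opening: 0.644
time: 2.4
eef_pos: [0.4887, 0.0016, 0.2127]
tcp_rot: [-0.001, 1.0, 0.0, -0.0]
contact_force: [-0.2, 0.3, -0.1]
opening: 0.647
2.4 [0.48866761 0.00156079 0.21265589]
0.148 [313.5785163  251.71208602]
0.086 [315.73043909 226.51950267]
0.056 [316.49416197 217.57859073]
```

View pics/w2.png

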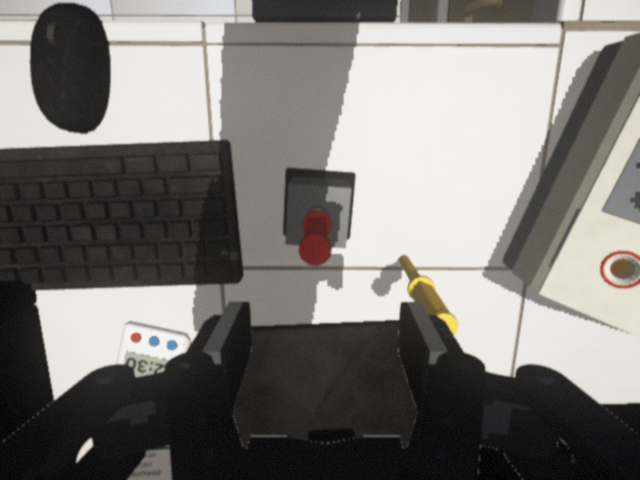

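```bash
python3 -m jog '{"travel":[[-0.5,-4.5,0],[0,0,-30],[0,0,-30],[0,0,-30],[0,0,-24]],"dr":[[0,0,-3],[0,0,0],[0,0,0],[0,0,0],[0,0,0]],"jaw":[90,90,90,90,90]}' && python3 -m jog '{"travel":[[0,0,0],[0,0,0],[0,0,0],[0,0,0],[0,0,0]],"dr":[[0,0,0],[0,0,0],[0,0,0],[0,0,0],[0,0,0]],"jaw":[90,140,200,255,255]}' 60 && python3 -m jog '{"travel":[[0,0,0],[0,0,0],[0,0,0]],"dr":[[0,0,0],[0,0,0],[0,0,0]],"jaw":[255,255,255]}'
```

```text
time: 2.87
eef_pos: [0.4891, -0.0034, 0.0987]
tcp_rot: [0.025, 1.0, -0.0, 0.001]
contact_force: [0.3, -0.4, 0.3]
opening: 0.647
time: 3.28
eef_pos: [0.4908, -0.0043, 0.1018]
tcp_rot: [0.025, 1.0, -0.001, 0.003]
contact_force: [-0.0, -0.5, 4.2]
opening: 0.199
time: 3.53
eef_pos: [0.4908, -0.0043, 0.1017]
tcp_rot: [0.026, 1.0, -0.0, 0.003]
contact_force: [-0.7, -0.3, 6.7]
opening: 0.191
```

```bash
python3 -m jog '{"travel":[[0,0,15],[0,0,25],[0,0,25],[0,0,25],[0,0,25]],"dr":[[0,0,0],[0,0,0],[0,0,0],[0,0,0],[0,0,0]],"jaw":[255,255,255,255,255]}' && python3 -m jog '{"travel":[[0,22,0],[0,33,0],[0,33,0],[0,33,0],[6,25,0]],"dr":[[5.69,-1.91,0],[5.69,-1.91,0],[5.69,-1.91,0],[5.69,-1.91,0],[5.69,-1.91,0]],"jaw":[255,255,255,255,255]}' && python3 -m jog '{"travel":[[0,5,0],[0,0,0],[0,0,0]],"dr":[[0,0,0],[0,0,0],[0,0,0]],"jaw":[255,255,255]}'
cat > see.py <<'E'
from h import *
import sys
# prints TCP, commands to aim; shows nose and predicted mouth in crops of wrist & scene & top
st=get_state();R=Ro.from_quat(st["tcp_rot"]).as_matrix();L=.0957
nose=st["eef_pos"]+R[:,2]*L
print(st["time"],st["eef_pos"].round(4),"axis",R[:,2].round(4),"jaw",R[:,1].round(3),"nose",nose.round(4),"F",st["contact_force"].round(1),st["opening"])
tag=sys.argv[1];out=[]
for n,hw in (("wrist",100),("scene",40),("top",40)):
    im=read_camera(n)[:,:,::-1].copy()
    p=(wproj(st,nose) if n=="wrist" else proj(n,nose));print(n,p.round(1))
    c=p.round().astype(int);h=np.clip(c-hw,0,None);f=400/hw/2*.65
    cr=im[h[1]:c[1]+hw,h[0]:c[0]+hw];out.append(cv2.resize(cr,(265,265),interpolation=cv2.INTER_CUBIC));print("origin",h,"scale",265/(2*hw))
cv2.imwrite(f"pics/{tag}.png",np.hstack(out))
E
python3 see.py s1
```

```text
time: 3.95
eef_pos: [0.4883, -0.0039, 0.2152]
tcp_rot: [0.026, 1.0, -0.0, 0.0]
contact_force: [0.5, 0.5, 0.2]
opening: 0.196
time: 4.37
eef_pos: [0.4942, 0.1439, 0.215]
tcp_rot: [0.024, 0.965, 0.25, 0.078]
contact_force: [-0.2, 0.2, -0.6]
opening: 0.195
time: 4.62
eef_pos: [0.4947, 0.1466, 0.2142]
tcp_rot: [0.024, 0.966, 0.246, 0.076]
contact_force: [-0.4, -0.9, -0.7]
opening: 0.197
4.6167 [0.4947 0.1466 0.2142] axis [ 0.1592  0.4718 -0.8672] jaw [0.009 0.878 0.479] nose [0.51   0.1917 0.1312] F [-0.4 -0.9 -0.7] 0.1968091286910413
wrist [322.7 237.2]
origin [223 137] scale 1.325
scene [298.4 193.3]
origin [258 153] scale 3.3125
top [266.5 231.8]
origin [226 192] scale 3.3125
```

View pics/s1.png

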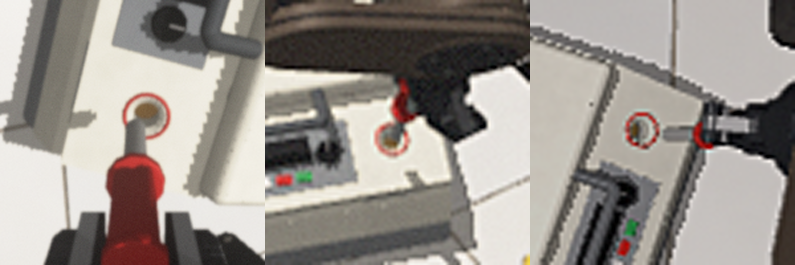

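The pin is held 30° tilted. The nose is near (133,133) in the top crop and the ring is 22 px to its left, so it is short of the mouth as planned. I'll move in to about 8 mm from the mouth and look closely.

```bash
python3 -m jog '{"travel":[[1.5,9.5,-8],[1.5,9.5,-9],[0,0,0],[0,0,0]],"dr":[[0,0,0],[0,0,0],[0,0,0],[0,0,0]],"jaw":[255,255,255,255]}' 
sed -i 's/("wrist",100),("scene",40),("top",40)/("wrist",36),("scene",24),("top",24)/' see.py; python3 see.py s2
```

```text
time: 5.1
eef_pos: [0.4973, 0.166, 0.1965]
tcp_rot: [0.024, 0.966, 0.247, 0.076]
contact_force: [0.1, -0.2, -0.7]
opening: 0.192
5.1 [0.4973 0.166  0.1965] axis [ 0.158   0.4738 -0.8664] jaw [0.01  0.877 0.481] nose [0.5125 0.2113 0.1136] F [ 0.1 -0.2 -0.7] 0.19194786063913427
wrist [322.7 237.2]
origin [287 201] scale 3.6805555555555554
scene [295.6 193.1]
origin [272 169] scale 5.520833333333333
top [259.4 232. ]
origin [235 208] scale 5.520833333333333
```

View pics/s2.png

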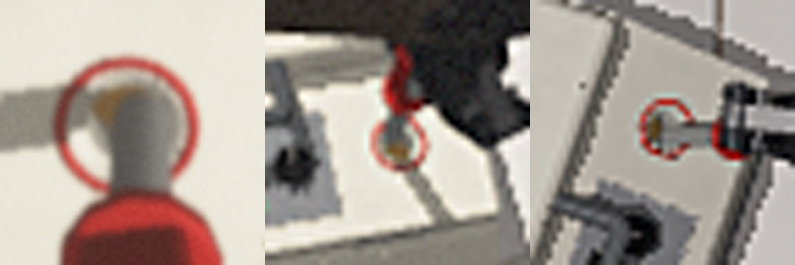

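```bash
python3 - <<'E'
from h import *
st=get_state();R=Ro.from_quat(st["tcp_rot"]).as_matrix()
nose=st["eef_pos"]+R[:,2]*.0957
print("axial 8mm px: wrist",wproj(st,nose+.008*R[:,2])-wproj(st,nose),"top",proj("top",nose+.008*R[:,2])-proj("top",nose))
dW=np.array([321.5-325.9,235.5-232]);dT=np.array([.7,-.7])
for a in (.006,.008,.010):
    X=lambda p:nose+R[:,0]*p[0]+R[:,1]*p[1]+R[:,2]*a
    for n,g in (("W",lambda x:wproj(st,x)-wproj(st,nose)-dW),("T",lambda x:proj("top",x)-proj("top",nose)-dT)):
        r=least_squares(lambda p:g(X(p)),[0,0],x_scale=.001).x;d=R[:,0]*r[0]+R[:,1]*r[1];print(a,n,"tool xy mm",(r*1e3).round(1),"world",(d*1e3).round(1))
E
```

```text
axial 8mm px: wrist [ 0.05265565 -3.12627877] top [-1.18165358 -0.0122793 ]
0.006 W tool xy mm [-4.1 -3. ] world [ 4.1 -3.  -0.9]
0.006 T tool xy mm [-2.2 -4.1] world [ 2.1 -3.8 -1.7]
0.008 W tool xy mm [-4.7 -3.1] world [ 4.6 -3.1 -0.8]
0.008 T tool xy mm [-2.3 -4.9] world [ 2.2 -4.5 -2.1]
0.01 W tool xy mm [-5.3 -3.1] world [ 5.2 -3.2 -0.8]
0.01 T tool xy mm [-2.4 -5.8] world [ 2.3 -5.2 -2.4]
```

```bash
python3 -m jog '{"travel":[[3.8,-3.3,-1.1],[0,0,0],[0,0,0]],"dr":[[0,0,0],[0,0,0],[0,0,0]],"jaw":[255,255,255]}' ; python3 see.py s3
```

```text
time: 5.5
eef_pos: [0.5017, 0.1623, 0.1959]
tcp_rot: [0.025, 0.966, 0.247, 0.076]
contact_force: [0.0, 0.2, -0.2]
opening: 0.199
5.5 [0.5017 0.1623 0.1959] axis [ 0.1599  0.4739 -0.8659] jaw [0.01  0.876 0.482] nose [0.517  0.2076 0.113 ] F [ 0.   0.2 -0.2] 0.19930488719592554
wrist [322.7 237.2]
origin [287 201] scale 3.6805555555555554
scene [297.8 193.5]
origin [274 169] scale 5.520833333333333
top [260.9 230.3]
origin [237 206] scale 5.520833333333333
```

View pics/s3.png

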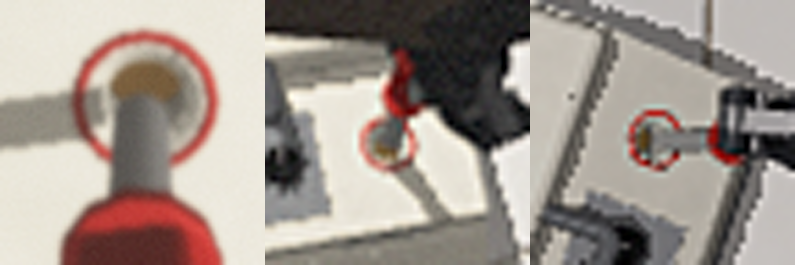

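Wrist crop: ring centre (147,100) against nose (142,115). Allowing for the 8 mm still to go, that is centred within 1 mm. I'll advance along the bore.

```bash
python3 -m jog '{"travel":[[0,0.5,0.3],[0.8,2.4,-4.3],[0.8,2.4,-4.3],[0.8,2.4,-4.3],[0,0,0]],"dr":[[0,0,0],[0,0,0],[0,0,0],[0,0,0],[0,0,0]],"jaw":[255,255,255,255,255]}' && python3 -m jog '{"travel":[[0.8,2.4,-4.3],[0.8,2.4,-4.3],[0,0,0]],"dr":[[0,0,0],[0,0,0],[0,0,0]],"jaw":[255,255,255]}'
```

```text
time: 6.07
eef_pos: [0.5028, 0.1711, 0.1814]
tcp_rot: [0.025, 0.966, 0.248, 0.075]
contact_force: [0.3, -0.7, -0.3]
opening: 0.198
time: 6.32
eef_pos: [0.5047, 0.1757, 0.1732]
tcp_rot: [0.025, 0.966, 0.248, 0.075]
contact_force: [-1.1, 0.2, -0.7]
opening: 0.193
```

```bash
for k in 1 2; do :; done; python3 -m jog '{"travel":[[0.5,1.4,-2.6],[0.5,1.4,-2.6],[0,0,0]],"dr":[[0,0,0],[0,0,0],[0,0,0]],"jaw":[255,255,255]}' && python3 -m jog '{"travel":[[0.3,1,-1.7],[0.3,1,-1.7],[0,0,0]],"dr":[[0,0,0],[0,0,0],[0,0,0]],"jaw":[255,255,255]}' && python3 -m jog '{"travel":[[0.3,1,-1.7],[0.3,1,-1.7],[0,0,0]],"dr":[[0,0,0],[0,0,0],[0,0,0]],"jaw":[255,255,255]}'
```

```text
time: 6.57
eef_pos: [0.5061, 0.1783, 0.1686]
tcp_rot: [0.025, 0.966, 0.248, 0.076]
contact_force: [-0.5, 0.5, -0.9]
opening: 0.194
time: 6.82
eef_pos: [0.5068, 0.1802, 0.1655]
tcp_rot: [0.025, 0.966, 0.247, 0.076]
contact_force: [0.0, 0.3, 0.1]
opening: 0.195
time: 7.07
eef_pos: [0.5083, 0.1819, 0.1632]
tcp_rot: [0.025, 0.966, 0.247, 0.077]
contact_force: [-0.4, -1.6, 3.5]
opening: 0.197
```

Contact felt. I'll continue gently in 2 mm steps.

```bash
python3 -m jog '{"travel":[[0.3,1,-1.7],[0.3,1,-1.7],[0,0,0]],"dr":[[0,0,0],[0,0,0],[0,0,0]],"jaw":[255,255,255]}' && python3 -m jog '{"travel":[[0.3,1,-1.7],[0,0,0],[0,0,0]],"dr":[[0,0,0],[0,0,0],[0,0,0]],"jaw":[255,255,255]}' && python3 -m jog '{"travel":[[0.3,1,-1.7],[0,0,0],[0,0,0]],"dr":[[0,0,0],[0,0,0],[0,0,0]],"jaw":[255,255,255]}'
```

```text
time: 7.32
eef_pos: [0.5099, 0.1835, 0.1611]
tcp_rot: [0.024, 0.965, 0.247, 0.078]
contact_force: [-1.7, -3.7, 7.3]
opening: 0.196
time: 7.57
eef_pos: [0.5104, 0.1844, 0.1598]
tcp_rot: [0.024, 0.965, 0.247, 0.079]
contact_force: [-1.5, -5.1, 8.0]
opening: 0.195
time: 7.82
eef_pos: [0.511, 0.1853, 0.1584]
tcp_rot: [0.024, 0.965, 0.247, 0.079]
contact_force: [-1.2, -4.2, 7.3]
opening: 0.196
```

```bash
python3 -m jog '{"travel":[[0.3,1,-1.7],[0,0,0],[0,0,0]],"dr":[[0,0,0],[0,0,0],[0,0,0]],"jaw":[255,255,255]}' && python3 -m jog '{"travel":[[0.3,1,-1.7],[0,0,0],[0,0,0]],"dr":[[0,0,0],[0,0,0],[0,0,0]],"jaw":[255,255,255]}'
python3 see.py s4
```

```text
time: 8.07
eef_pos: [0.5115, 0.1863, 0.1569]
tcp_rot: [0.024, 0.965, 0.247, 0.079]
contact_force: [-1.5, -6.4, 8.5]
opening: 0.201
time: 8.32
eef_pos: [0.5112, 0.1875, 0.1545]
tcp_rot: [0.024, 0.965, 0.247, 0.078]
contact_force: [-1.4, -3.9, 7.0]
opening: 0.192
8.3167 [0.5112 0.1875 0.1545] axis [ 0.1634  0.4737 -0.8654] jaw [0.009 0.876 0.481] nose [0.5268 0.2329 0.0717] F [-1.4 -3.9  7. ] 0.19163964962172111
wrist [322.7 237.2]
origin [287 201] scale 3.6805555555555554
scene [296.6 197.2]
origin [273 173] scale 5.520833333333333
top [253.1 229.4]
origin [229 205] scale 5.520833333333333
```

```bash
python3 - <<'E'
from h import *
a=cv2.imread("pics/top0.png").astype(int);b=read_camera("top")[:,:,::-1].astype(int)
d=np.abs(a-b).sum(2);print(d[250:292,228:270].mean(), d[200:290,170:200].mean(), d[330:420,180:240].mean())
a=cv2.imread("pics/scene0.png").astype(int);b=read_camera("scene")[:,:,::-1].astype(int)
d=np.abs(a-b).sum(2);print(d[180:215,238:280].mean(),d[250:300,170:200].mean())
cv2.imwrite("pics/scene1.png",b)
E
```

```text
54.06065759637188 34.01888888888889 86.67222222222222
92.7326530612245 174.34[ WARN:0@3.916] global loadsave.cpp:1063 imwrite_ Unsupported depth image for selected encoder is fallbacked to CV_8U.
```

```bash
python3 - <<'E'
import cv2,numpy as np
a=cv2.imread("pics/scene0.png")[130:240,220:320];b=cv2.imread("pics/scene1.png")[130:240,220:320]
cv2.imwrite("pics/cmp.png",cv2.resize(np.hstack([a,b]),None,fx=4,fy=4,interpolation=cv2.INTER_CUBIC))
E
```

```text
(no output)
```

View pics/cmp.png

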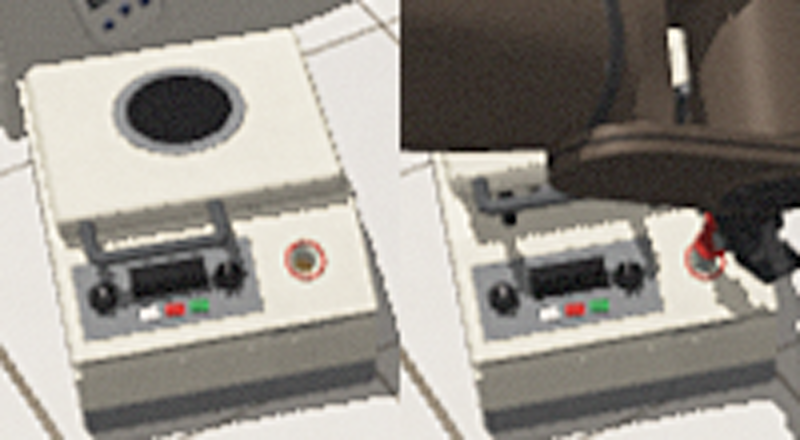

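The right half shows the lid ajar: the bar has risen from about (85,230) to (480-400,185). I'll withdraw along the bore, then untilt on the way back over the stand.

```bash
python3 -m jog '{"travel":[[-1.6,-4.7,8.7],[-3.2,-9.5,17.3],[-3.2,-9.5,17.3],[-3.2,-9.5,17.3],[0,0,0]],"dr":[[0,0,0],[0,0,0],[0,0,0],[0,0,0],[0,0,0]],"jaw":[255,255,255,255,255]}' && python3 -m jog '{"travel":[[0,-20,5],[0,-30,0],[0,-30,0],[0,-30,0],[0,-30,0]],"dr":[[0,0,0],[-5.69,1.91,0],[-5.69,1.91,0],[-5.69,1.91,0],[-5.69,1.91,0]],"jaw":[255,255,255,255,255]}' && python3 -m jog '{"travel":[[-10,-16,0],[0,0,-15],[0,0,-15],[0,0,0],[0,0,0]],"dr":[[-5.69,1.91,0],[0,0,0],[0,0,0],[0,0,0],[0,0,0]],"jaw":[255,255,255,255,255]}'
python3 - <<'E'
from h import *
st=get_state();R=Ro.from_quat(st["tcp_rot"]).as_matrix();print(R.round(3),st["contact_force"].round(1))
i=np.degrees(Ro.from_matrix(R).as_rotvec());a=np.degrees(np.cross(R[:,2],[0,0,-1]));print("untilt dr",a.round(2))
print(st["eef_pos"])
E
```

```text
time: 8.98
eef_pos: [0.4998, 0.1537, 0.2166]
tcp_rot: [0.025, 0.965, 0.247, 0.079]
contact_force: [1.7, -0.2, 1.1]
opening: 0.198
time: 9.4
eef_pos: [0.4979, 0.0137, 0.2174]
tcp_rot: [0.026, 0.998, 0.048, 0.015]
contact_force: [0.0, 1.0, -0.8]
opening: 0.197
time: 9.82
eef_pos: [0.4869, -0.0005, 0.1859]
tcp_rot: [0.025, 1.0, 0.001, -0.002]
contact_force: [1.0, 0.1, -0.9]
opening: 0.192
[[-0.999  0.051 -0.004]
 [ 0.051  0.999  0.001]
 [ 0.004  0.001 -1.   ]] [ 1.   0.1 -0.9]
untilt dr [-0.07 -0.23 -0.  ]
[ 0.48690308 -0.0004896   0.18590974]
```

```bash
python3 -m jog '{"travel":[[2,-3.5,-7],[0,0,-7],[0,0,0],[0,0,0]],"dr":[[0,0,0],[0,0,0],[0,0,0],[0,0,0]],"jaw":[255,255,255,255]}'; sed -i 's/("wrist",36),("scene",24),("top",24)/("wrist",60),("scene",24),("top",24)/' see.py; python3 see.py s5; python3 - <<'E'
from h import *
st=get_state()
for z in (.056,.076): print(z,wproj(st,[.489,-.004,z]),proj("scene",[.489,-.004,z]),proj("top",[.489,-.004,z]))
E
```

```text
time: 10.15
eef_pos: [0.4899, -0.0047, 0.1734]
tcp_rot: [0.026, 1.0, 0.0, -0.0]
contact_force: [0.2, 0.5, -0.4]
opening: 0.198
10.15 [ 0.4899 -0.0047  0.1734] axis [-9.e-04  3.e-04 -1.e+00] jaw [0.051 0.999 0.   ] nose [ 0.4898 -0.0046  0.0777] F [ 0.2  0.5 -0.4] 0.19820613179518867
wrist [323.2 237.2]
origin [263 177] scale 2.2083333333333335
scene [333.1 261.5]
origin [309 238] scale 5.520833333333333
top [343.6 243.7]
origin [320 220] scale 5.520833333333333
0.056 [324.23898305 226.7796357 ] [332.39254966 266.789099  ] [342.9150877  245.30531081]
0.076 [324.20746436 234.0333739 ] [332.62996815 261.90190903] [343.2912348  244.10704573]
```

View pics/s5.png

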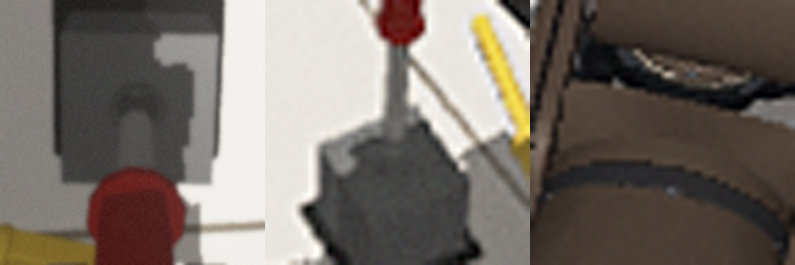

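The nose is centred on the bore within about 1 mm (wrist crop: nose (136,122), bore (137,110)). Lowering it now.

```bash
python3 -m jog '{"travel":[[0.5,0,-8],[0,0,-10],[0,0,-10],[0,0,-4],[0,0,0]],"dr":[[0,0,0],[0,0,0],[0,0,0],[0,0,0],[0,0,0]],"jaw":[255,255,255,255,255]}'
```

```text
time: 10.72
eef_pos: [0.4892, -0.0043, 0.1395]
tcp_rot: [0.026, 1.0, 0.0, -0.002]
contact_force: [0.3, -0.9, -0.2]
opening: 0.196
```

```bash
python3 -m jog '{"travel":[[0,0,-9],[0,0,-9],[0,0,-9],[0,0,-6],[0,0,0]],"dr":[[0,0,0],[0,0,0],[0,0,0],[0,0,0],[0,0,0]],"jaw":[255,255,255,255,255]}' && python3 -m jog '{"travel":[[0,0,-3],[0,0,-2],[0,0,0]],"dr":[[0,0,0],[0,0,0],[0,0,0]],"jaw":[255,255,255]}'
```

```text
time: 11.13
eef_pos: [0.4892, -0.0043, 0.1067]
tcp_rot: [0.026, 1.0, 0.0, -0.002]
contact_force: [0.1, -0.0, -1.4]
opening: 0.196
time: 11.38
eef_pos: [0.4906, -0.0046, 0.1036]
tcp_rot: [0.026, 1.0, 0.0, -0.0]
contact_force: [0.5, 1.1, -0.5]
opening: 0.2
```

```bash
python3 -m jog '{"travel":[[0,0,-2],[0,0,-2],[0,0,0]],"dr":[[0,0,0],[0,0,0],[0,0,0]],"jaw":[255,255,255]}' && python3 -m jog '{"travel":[[0,0,0],[0,0,0],[0,0,0],[0,0,0],[0,0,0]],"dr":[[0,0,0],[0,0,0],[0,0,0],[0,0,0],[0,0,0]],"jaw":[200,150,90,90,90]}' && python3 -m jog '{"travel":[[0,0,30],[0,0,35],[0,0,35],[0,0,15],[0,0,0]],"dr":[[0,0,0],[0,0,0],[0,0,0],[0,0,0],[0,0,0]],"jaw":[90,90,90,90,90]}'
python3 - <<'E'
from h import *
st=get_state();im=read_camera("wrist");print(st["eef_pos"].round(4))
for z in (.148,.152,.190):print(z,wproj(st,[.489,-.004,z]))
hsv=cv2.cvtColor(im,cv2.COLOR_RGB2HSV)
m=(((hsv[...,0]<8)|(hsv[...,0]>172))&(hsv[...,1]>150)&(hsv[...,2]>60)).astype(np.uint8)
n,l,s,c=cv2.connectedComponentsWithStats(m)
print([(s[k].tolist(),c[k].round(1).tolist()) for k in range(1,n) if s[k,4]>60])
cv2.imwrite("pics/w5.png",im[:,:,::-1])
# lid angle from bar left end seen in scene1
c0=np.array([.4858,.3064]);a=1.2457
def bar(th,y):
    x=-.187*np.cos(th)+.006*np.sin(th)+.105;z=.132+.187*np.sin(th)+.006*np.cos(th)
    return [c0[0]+np.cos(a)*x-np.sin(a)*y,c0[1]+np.sin(a)*x+np.cos(a)*y,z]
for th in (0,.15,.2,.25,.3):print(th,proj("scene",bar(th,.072)).round(1))
E
```

```text
time: 11.63
eef_pos: [0.4925, -0.0049, 0.1018]
tcp_rot: [0.026, 1.0, -0.0, 0.002]
contact_force: [-0.2, -0.7, 4.5]
opening: 0.195
time: 12.05
eef_pos: [0.4901, -0.0045, 0.0993]
tcp_rot: [0.026, 1.0, 0.0, -0.001]
contact_force: [0.1, -0.4, -0.3]
opening: 0.648
time: 12.47
eef_pos: [0.4933, -0.0051, 0.22]
tcp_rot: [0.025, 1.0, -0.001, 0.005]
contact_force: [0.7, 0.0, 0.7]
opening: 0.649
[ 0.4933 -0.0051  0.22  ]
0.148 [324.80860261 239.74316351]
0.152 [324.80063923 241.63018938]
0.19 [324.71038865 263.01623783]
[([314, 205, 29, 53, 963], [326.7, 233.9])]
0 [246.  194.5]
0.15 [244.7 185.9]
0.2 [244.2 182.7]
0.25 [243.7 179.4]
0.3 [243.1 176. ]
```

The pin is released and seated: the head's image position matches z=0.148. Next I'll close the fingers, tilt 50° and go to a standoff in front of and below the raised bar.

```bash
python3 -m jog '{"travel":[[-10,0,0],[-15,15,0],[-15,30,0],[-15,33,0],[-10,33,0]],"dr":[[0,0,-5.2],[0,0,-5.2],[0,0,-5.2],[5.92,-1.99,0],[5.92,-1.99,0]],"jaw":[90,150,255,255,255]}' && python3 -m jog '{"travel":[[-6,25,0],[-6,20,0],[-6,15,0],[0,12,0],[0,10,-10]],"dr":[[5.92,-1.99,0],[5.92,-1.99,0],[5.92,-1.99,0],[5.92,-1.99,0],[5.92,-1.99,0]],"jaw":[255,255,255,255,255]}' && python3 -m jog '{"travel":[[0,0,-15],[0,0,-15],[0,0,0]],"dr":[[5.92,-1.99,0],[0,0,0],[0,0,0]],"jaw":[255,255,255]}'
cat > cst.py <<'E'
from h import *
st=get_state();R=Ro.from_quat(st["tcp_rot"]).as_matrix();a=1.2457
M=np.array([[np.cos(a),np.sin(a),0],[-np.sin(a),np.cos(a),0],[0,0,1]])
print(st["time"],"c-frame mm",(1e3*M@(st["eef_pos"]-[.4858,.3064,0])).round(1),"axis",(M@R[:,2]).round(3),"jaw",(M@R[:,1]).round(3),"F",(M@st["contact_force"]).round(1),"q",st["qpos"].round(2))
E
python3 cst.py
```

```text
time: 12.93
eef_pos: [0.4237, 0.1086, 0.2126]
tcp_rot: [0.16, 0.981, 0.11, 0.016]
contact_force: [0.3, -0.4, 0.0]
opening: 0.082
time: 13.35
eef_pos: [0.4077, 0.1892, 0.2051]
tcp_rot: [0.149, 0.915, 0.37, 0.062]
contact_force: [0.3, -0.8, 0.6]
opening: 0.001
time: 13.6
eef_pos: [0.4038, 0.1887, 0.1686]
tcp_rot: [0.15, 0.894, 0.417, 0.063]
contact_force: [-1.3, -0.1, 0.2]
opening: -0.001
13.6 c-frame mm [-137.7   40.2  168.6] axis [ 0.765  0.007 -0.644] jaw [ 0.644 -0.01   0.765] F [-0.5  1.2  0.2] q [-0.33 -0.37  2.47  0.94  1.25 -1.99]
```

```bash
python3 -m jog '{"travel":[[0,0,5],[3,6,0],[8,16,-14],[8,16,-15],[0,0,0]],"dr":[[-3.8,1.28,0],[-3.8,1.28,0],[0,0,0],[0,0,0],[0,0,0]],"jaw":[255,255,255,255,255]}'; python3 cst.py
```

```text
time: 14.02
eef_pos: [0.4251, 0.2284, 0.1486]
tcp_rot: [0.15, 0.922, 0.353, 0.055]
contact_force: [-1.2, 0.3, -0.3]
opening: 0.0
14.0167 c-frame mm [-93.3  32.6 148.6] axis [ 0.667  0.006 -0.745] jaw [0.745 0.001 0.667] F [-0.1  1.3 -0.3] q [-0.13 -0.27  2.39  0.85  1.05 -1.83]
```

```bash
python3 -m jog '{"travel":[[3.2,9.5,3.7],[1,3,19.5],[1.6,4.8,19.1],[2.3,6.7,18.5],[0,0,0]],"dr":[[0,0,0],[-5.69,1.91,0],[-5.69,1.91,0],[-5.69,1.91,0],[0,0,0]],"jaw":[255,255,255,255,255]}'; python3 cst.py; python3 - <<'E'
from h import *
cv2.imwrite("pics/l1.png",read_camera("scene")[130:290,200:360,::-1]); cv2.imwrite("pics/l1w.png",read_camera("wrist")[:,:,::-1])
E
```

```text
time: 14.43
eef_pos: [0.4385, 0.2532, 0.2201]
tcp_rot: [0.155, 0.966, 0.205, 0.039]
contact_force: [0.7, 0.9, 1.3]
opening: 0.0
14.4333 c-frame mm [-65.6  27.8 220.1] axis [ 0.409 -0.009 -0.913] jaw [0.913 0.009 0.409] F [ 1.  -0.4  1.3] q [ 0.12 -0.28  2.17  0.42  1.1  -1.3 ]
```

```bash
python3 -m jog '{"travel":[[2.9,8.5,15]],"dr":[[-5.69,1.91,0]],"jaw":[255]}';python3 cst.py; python3 -m jog '{"travel":[[3.5,10.3,15]],"dr":[[-5.69,1.91,0]],"jaw":[255]}'; python3 cst.py; python3 - <<'E'
from h import *
s=read_camera("scene")[90:290,190:350,::-1]; w=read_camera("wrist")[:,:,::-1];t=read_camera("top")[180:310,150:310,::-1]
r=lambda i,h:cv2.resize(i,(int(i.shape[1]*h/i.shape[0]),h),interpolation=cv2.INTER_CUBIC)
s,w,t=r(s,300),r(w,300),r(t,290);print(s.shape,w.shape,t.shape)
c=np.zeros((600,800,3),np.uint8);c[:300,:s.shape[1]]=s;c[:300,s.shape[1]:s.shape[1]+w.shape[1]]=w;c[305:595,:t.shape[1]]=t
cv2.imwrite("pics/l2.png",c)
E
```

```text
time: 14.62
eef_pos: [0.4315, 0.2547, 0.2177]
tcp_rot: [0.162, 0.975, 0.149, 0.018]
contact_force: [-0.0, -1.4, -1.8]
opening: 0.001
14.6167 c-frame mm [-66.3  34.9 217.7] axis [ 0.297  0.013 -0.955] jaw [ 0.955 -0.006  0.297] F [-1.3 -0.4 -1.8] q [ 0.18 -0.24  2.12  0.3   1.14 -1.17]
time: 14.7
eef_pos: [0.4385, 0.2661, 0.2377]
tcp_rot: [0.163, 0.982, 0.098, 0.013]
contact_force: [0.9, -0.3, 1.0]
opening: -0.001
14.7 c-frame mm [-53.3  31.9 237.7] axis [ 0.198  0.005 -0.98 ] jaw [ 0.98  -0.005  0.197] F [ 0. -1.  1.] q [ 0.26 -0.19  2.03  0.18  1.21 -1.04]
(300, 240, 3) (300, 400, 3) (290, 356, 3)
```

```bash
cat > lid.py <<'E'
from h import *
c0=np.array([.4858,.3064]);a=1.2457
def LW(th,x,y,z): # lid coords rel hinge (shut) -> world
    X=x*np.cos(th)+z*np.sin(th)+.105;Z=.132-x*np.sin(th)+z*np.cos(th)
    return np.array([c0[0]+np.cos(a)*X-np.sin(a)*y,c0[1]+np.sin(a)*X+np.cos(a)*y,Z])
T0=(205.4,235.4)
d=least_squares(lambda p:proj("top",LW(0,p[0],p[1],.016))-T0,[-.1,0]).x
print("disc centre lid",d.round(3))
ring=[(d[0]+.031*np.cos(k),d[1]+.031*np.sin(k)) for k in np.linspace(0,6.28,24)]
im={n:read_camera(n) for n in("top","scene")}
for n in im:
    g=cv2.cvtColor(im[n],cv2.COLOR_RGB2GRAY)
    m=(g<70).astype(np.uint8);k,l,s,c=cv2.connectedComponentsWithStats(m)
    x0,y0,x1,y1=(150,150,300,310) if n=="top" else (200,80,350,240)
    print(n,[(s[i].tolist(),c[i].round(0).tolist()) for i in range(1,k) if s[i,4]>40 and x0<c[i][0]<x1 and y0<c[i][1]<y1])
    for th in (.0,.2,.4,.6,.8,1.0,1.15):
        q=np.array([proj(n,LW(th,x,y,.016)) for x,y in ring]);print(th,"disc",q.mean(0).round(0),"size",np.ptp(q,axis=0).round(0),"bar ends",proj(n,LW(th,-.187,-.004,.006)).round(0),proj(n,LW(th,-.187,.072,.006)).round(0))
E
python3 lid.py
```

```text
disc centre lid [-0.069  0.001]
top [([268, 228, 11, 29, 45], [273.0, 244.0])]
0.0 disc [205. 235.] size [25. 25.] bar ends [251. 250.] [241. 278.]
0.2 disc [202. 234.] size [24. 25.] bar ends [248. 247.] [237. 276.]
0.4 disc [198. 232.] size [22. 24.] bar ends [241. 243.] [229. 273.]
0.6 disc [194. 230.] size [19. 24.] bar ends [231. 238.] [219. 269.]
0.8 disc [189. 228.] size [16. 24.] bar ends [219. 232.] [206. 264.]
1.0 disc [183. 226.] size [12. 24.] bar ends [204. 226.] [191. 258.]
1.15 disc [179. 224.] size [10. 24.] bar ends [192. 221.] [179. 254.]
scene [([267, 169, 10, 10, 46], [272.0, 174.0]), ([252, 194, 29, 11, 189], [265.0, 199.0])]
0.0 disc [266. 157.] size [23. 15.] bar ends [276. 190.] [246. 195.]
0.2 disc [265. 152.] size [23. 12.] bar ends [274. 178.] [244. 183.]
0.4 disc [264. 147.] size [23.  8.] bar ends [273. 164.] [242. 169.]
0.6 disc [263. 141.] size [23.  4.] bar ends [271. 149.] [239. 154.]
0.8 disc [262. 136.] size [23.  4.] bar ends [268. 134.] [237. 138.]
1.0 disc [262. 132.] size [23.  8.] bar ends [265. 119.] [234. 123.]
1.15 disc [261. 128.] size [23. 11.] bar ends [263. 109.] [232. 113.]
```

```bash
python3 -m jog '{"travel":[[3.9,11.6,13],[3.9,11.6,12],[3.9,11.6,10],[3.9,11.6,8],[3.9,11.6,7]],"dr":[[-5.69,1.91,0],[-5.69,1.91,0],[0,0,0],[0,0,0],[0,0,0]],"jaw":[255,255,255,255,255]}';python3 cst.py; python3 -m jog '{"travel":[[0,0,0],[0,0,0]],"dr":[[0,0,0],[0,0,0]],"jaw":[255,255]}'; python3 cst.py
```

```text
time: 15.37
eef_pos: [0.4601, 0.3261, 0.2899]
tcp_rot: [0.162, 0.987, -0.001, -0.002]
contact_force: [-0.2, -0.1, 0.8]
opening: 0.0
15.3667 c-frame mm [ 10.5  30.6 289.9] axis [-0.003  0.003 -1.   ] jaw [ 1.     0.    -0.003] F [-0.2  0.1  0.8] q [ 0.44 -0.01  1.76 -0.    1.4  -0.81]
time: 15.53
eef_pos: [0.4601, 0.3257, 0.2899]
tcp_rot: [0.161, 0.987, -0.001, -0.001]
contact_force: [0.3, 0.3, -0.4]
opening: -0.001
15.5333 c-frame mm [ 10.1  30.5 289.9] axis [-0.003  0.002 -1.   ] jaw [ 1.     0.001 -0.003] F [ 0.4 -0.2 -0.4] q [ 0.44 -0.01  1.76 -0.    1.4  -0.81]
```

```bash
python3 -m jog '{"travel":[[-9,-25,0],[-12,-36,0],[-12,-36,0],[0,-39,0],[0,-39,0]],"dr":[[0,0,0],[0,0,0],[0,0,0],[0,0,0],[0,0,0]],"jaw":[255,255,255,255,255]}'; python3 -m jog '{"travel":[[0,-39,0],[0,-39,0],[0,-39,0],[0,-39,0],[0,-39,0]],"dr":[[0,0,0],[0,0,0],[0,0,0],[0,0,0],[0,0,0]],"jaw":[255,255,255,255,255]}'; python3 lid.py
```

```text
time: 15.95
eef_pos: [0.4254, 0.1498, 0.2897]
tcp_rot: [0.161, 0.987, -0.001, -0.001]
contact_force: [0.4, -0.4, -0.1]
opening: -0.001
time: 16.37
eef_pos: [0.4254, -0.0451, 0.2899]
tcp_rot: [0.162, 0.987, -0.0, -0.001]
contact_force: [1.1, -0.4, 1.1]
opening: 0.001
disc centre lid [-0.069  0.001]
top [([189, 221, 27, 28, 600], [202.0, 234.0]), ([255, 225, 29, 71, 111], [268.0, 260.0]), ([147, 228, 6, 39, 86], [150.0, 247.0]), ([236, 240, 23, 45, 372], [247.0, 262.0])]
0.0 disc [205. 235.] size [25. 25.] bar ends [251. 250.] [241. 278.]
0.2 disc [202. 234.] size [24. 25.] bar ends [248. 247.] [237. 276.]
0.4 disc [198. 232.] size [22. 24.] bar ends [241. 243.] [229. 273.]
0.6 disc [194. 230.] size [19. 24.] bar ends [231. 238.] [219. 269.]
0.8 disc [189. 228.] size [16. 24.] bar ends [219. 232.] [206. 264.]
1.0 disc [183. 226.] size [12. 24.] bar ends [204. 226.] [191. 258.]
1.15 disc [179. 224.] size [10. 24.] bar ends [192. 221.] [179. 254.]
scene [([252, 194, 20, 11, 145], [262.0, 199.0]), ([273, 196, 8, 8, 42], [277.0, 199.0])]
0.0 disc [266. 157.] size [23. 15.] bar ends [276. 190.] [246. 195.]
0.2 disc [265. 152.] size [23. 12.] bar ends [274. 178.] [244. 183.]
0.4 disc [264. 147.] size [23.  8.] bar ends [273. 164.] [242. 169.]
0.6 disc [263. 141.] size [23.  4.] bar ends [271. 149.] [239. 154.]
0.8 disc [262. 136.] size [23.  4.] bar ends [268. 134.] [237. 138.]
1.0 disc [262. 132.] size [23.  8.] bar ends [265. 119.] [234. 123.]
1.15 disc [261. 128.] size [23. 11.] bar ends [263. 109.] [232. 113.]
```

The top view shows the disc at (202,234), which means the lid is still at 0.2, so the fingers passed by the bar. I'll go back, enter deeper beneath the bar, and feel for contact before following the arc.

```bash
python3 -m jog '{"travel":[[-1,35,-8],[-1,37,-8],[-1,37,-8],[-1,37,-8],[-1,37,-8]],"dr":[[5.69,-1.91,0],[5.69,-1.91,0],[5.69,-1.91,0],[5.69,-1.91,0],[5.69,-1.91,0]],"jaw":[255,255,255,255,255]}' && python3 -m jog '{"travel":[[-1,33,-20],[0,18,-20],[0,0,-20],[0,0,0],[0,0,0]],"dr":[[5.69,-1.91,0],[5.69,-1.91,0],[0,0,0],[0,0,0],[0,0,0]],"jaw":[255,255,255,255,255]}'; python3 cst.py
```

```text
time: 16.88
eef_pos: [0.4216, 0.1418, 0.2507]
tcp_rot: [0.156, 0.953, 0.258, 0.042]
contact_force: [0.1, 0.6, -0.7]
opening: -0.001
time: 17.3
eef_pos: [0.42, 0.1916, 0.1901]
tcp_rot: [0.151, 0.921, 0.353, 0.056]
contact_force: [0.9, -0.2, 0.7]
opening: 0.0
17.3 c-frame mm [-129.8   25.7  190.1] axis [ 0.668  0.004 -0.744] jaw [ 0.744 -0.002  0.668] F [ 0.1 -0.9  0.7] q [-0.23 -0.37  2.38  0.8   1.2  -1.81]
```

```bash
python3 -m jog '{"travel":[[2.4,13.4,-13],[2.4,13.4,-13],[2.4,13.4,-13],[2.4,13.4,-13],[0,0,0]],"dr":[[0,0,0],[0,0,0],[0,0,0],[0,0,0],[0,0,0]],"jaw":[255,255,255,255,255]}'; python3 cst.py;  python3 -m jog '{"travel":[[0,0,4],[0,0,4],[0,0,0]],"dr":[[0,0,0],[0,0,0],[0,0,0]],"jaw":[255,255,255]}'; python3 cst.py; python3 -m jog '{"travel":[[0,0,4],[0,0,4],[0,0,0]],"dr":[[0,0,0],[0,0,0],[0,0,0]],"jaw":[255,255,255]}'; python3 cst.py
```

```text
time: 17.72
eef_pos: [0.4308, 0.246, 0.1394]
tcp_rot: [0.15, 0.922, 0.353, 0.057]
contact_force: [-0.4, -0.0, -0.8]
opening: -0.001
17.7167 c-frame mm [-74.8  32.8 139.4] axis [ 0.668  0.003 -0.744] jaw [0.744 0.002 0.668] F [-0.2  0.4 -0.8] q [-0.08 -0.23  2.38  0.88  1.   -1.83]
time: 17.97
eef_pos: [0.4332, 0.2442, 0.1507]
tcp_rot: [0.15, 0.921, 0.354, 0.06]
contact_force: [0.5, -0.4, -0.9]
opening: -0.0
17.9667 c-frame mm [-75.7  30.  150.7] axis [ 0.67  -0.004 -0.743] jaw [0.743 0.004 0.67 ] F [-0.2 -0.6 -0.9] q [-0.08 -0.25  2.37  0.87  1.01 -1.81]
time: 18.22
eef_pos: [0.4322, 0.2444, 0.1574]
tcp_rot: [0.15, 0.921, 0.353, 0.059]
contact_force: [-0.3, 0.5, -0.4]
opening: -0.002
18.2167 c-frame mm [-75.8  31.  157.4] axis [ 0.669 -0.002 -0.743] jaw [0.743 0.003 0.669] F [ 0.4  0.5 -0.4] q [-0.08 -0.27  2.37  0.86  1.03 -1.79]
```

```bash
python3 -m jog '{"travel":[[1.3,3.8,-1],[1.3,3.8,-1],[0,0,0]],"dr":[[0,0,0],[0,0,0],[0,0,0]],"jaw":[255,255,255]}'; python3 cst.py; python3 -m jog '{"travel":[[1.3,3.8,-1],[0,0,3],[0,0,0]],"dr":[[0,0,0],[0,0,0],[0,0,0]],"jaw":[255,255,255]}'; python3 cst.py;  python3 -m jog '{"travel":[[0,0,4],[0,0,0]],"dr":[[0,0,0],[0,0,0]],"jaw":[255,255]}'; python3 cst.py
python3 - <<'E'
from h import *
s=read_camera("scene")[120:250,200:330,::-1]; w=read_camera("wrist")[:,:,::-1];t=read_camera("top")[190:310,170:290,::-1]
r=lambda i,h:cv2.resize(i,(int(i.shape[1]*h/i.shape[0]),h),interpolation=cv2.INTER_CUBIC)
c=np.zeros((600,800,3),np.uint8);c[:300,:300]=r(s,300);c[300:,:300]=r(t,300);c[:375,300:800]=r(w,375)
cv2.imwrite("pics/l3.png",c)
E
```

```text
time: 18.47
eef_pos: [0.4336, 0.2525, 0.1529]
tcp_rot: [0.15, 0.922, 0.353, 0.058]
contact_force: [0.2, -1.3, -0.2]
opening: 0.002
18.4667 c-frame mm [-67.8  32.2 152.9] axis [ 0.667  0.001 -0.745] jaw [0.745 0.001 0.667] F [-1.2 -0.6 -0.2] q [-0.06 -0.25  2.36  0.87  1.01 -1.78]
time: 18.72
eef_pos: [0.434, 0.2532, 0.153]
tcp_rot: [0.149, 0.924, 0.348, 0.057]
contact_force: [-10.1, -23.8, 5.2]
opening: 0.001
18.7167 c-frame mm [-66.9  32.1 153. ] axis [ 0.661  0.001 -0.751] jaw [0.751 0.005 0.661] F [-25.8   1.9   5.2] q [-0.05 -0.25  2.36  0.86  1.   -1.77]
time: 18.88
eef_pos: [0.4343, 0.2544, 0.158]
tcp_rot: [0.15, 0.923, 0.35, 0.057]
contact_force: [-7.0, -15.5, 4.4]
opening: -0.002
18.8833 c-frame mm [-65.8  32.2 158. ] axis [ 0.664  0.001 -0.748] jaw [0.748 0.003 0.664] F [-16.9   1.6   4.4] q [-0.05 -0.25  2.35  0.86  1.01 -1.76]
```

View pics/l3.png

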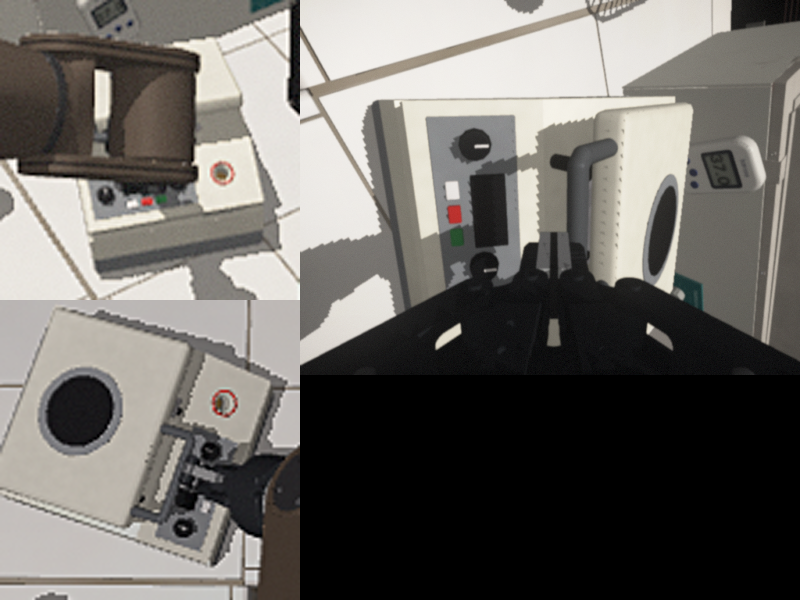

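```bash
sed 's/^im=.*//;/^for n in im/,$d' lid.py > lidm.py; python3 - <<'E'
from lidm import *
st=get_state();R=Ro.from_quat(st["tcp_rot"]).as_matrix()
print("TCP",wproj(st,st["eef_pos"]),"-19",wproj(st,st["eef_pos"]-.019*R[:,2]))
for th in (.1,.15,.2,.25,.3):
    P=[LW(th,-.187,y,.006) for y in (.072,.034,.0)]
    print(th,[wproj(st,p).round(0) for p in P],"lid corner",wproj(st,LW(th,-.155,.1,.016)).round(0), "bar in tool frame mm",(1e3*R.T@(P[1]-st["eef_pos"])).round(1))
E
```

```text
disc centre lid [-0.069  0.001]
TCP [322.15833554 296.08089404] -19 [321.88223552 315.52790901]
0.1 [array([292., 211.]), array([294., 300.]), array([295., 371.])] lid corner [364. 136.] bar in tool frame mm [  1.9 -11.9  -8.7]
0.15 [array([310., 214.]), array([310., 307.]), array([311., 379.])] lid corner [381. 137.] bar in tool frame mm [  1.9  -4.7 -14.7]
0.2 [array([330., 218.]), array([329., 313.]), array([329., 388.])] lid corner [399. 137.] bar in tool frame mm [  1.8   2.8 -20.3]
0.25 [array([352., 221.]), array([350., 319.]), array([348., 396.])] lid corner [419. 137.] bar in tool frame mm [  1.8  10.6 -25.4]
0.3 [array([376., 224.]), array([372., 325.]), array([369., 403.])] lid corner [439. 138.] bar in tool frame mm [  1.8  18.6 -30.2]
```

```bash
python3 - <<'E'
from lidm import *
st=get_state();R=Ro.from_quat(st["tcp_rot"]).as_matrix();P=st["eef_pos"]
for n,X in (("tcp",P),("back19",P-.019*R[:,2]),("corner",P+.0127*R[:,1]),("barU",P+.0157*R[:,1]+.004*R[:,2]),("bar.2",LW(.2,-.187,.034,.006)),("lidface mid .2",LW(.2,-.155,.034,.0)),("lidtopedge ycorner -.1",LW(.2,-.155,-.1,.016)),("hi",LW(.2,-.155,.1,.016))):
    print(n,X.round(3),"top",proj("top",X).round(1))
c=read_camera("top")[225:300,205:280,::-1];g=cv2.cvtColor(c,cv2.COLOR_BGR2GRAY)
for r in range(0,75,3): print(225+r,''.join("#%+-. "[min(5,int(v)//43)] for v in g[r]))
E
```

```text
disc centre lid [-0.069  0.001]
tcp [0.434 0.254 0.158] top [238.9 260.1]
back19 [0.43  0.242 0.172] top [243. 261.]
corner [0.437 0.263 0.166] top [234.8 258.4]
barU [0.439 0.268 0.165] top [232.9 257.8]
bar.2 [0.429 0.244 0.175] top [242.1 261.4]
lidface mid .2 [0.439 0.273 0.163] top [231.1 258. ]
lidtopedge ycorner -.1 [0.567 0.233 0.178] top [248.3 205.3]
hi [0.377 0.297 0.178] top [219.  282.7]
225 ########%-++-.....................-+++++++...................----------.-%%
228 ##########-++-...................-++++++++........+++++-.-%....------..-%%%
231 ##########%+++..................-++%%++++........-%%%%+--.-+.......-..-%%%+
234 ##########+-++.................-++%%##+........-..+%-+--.+%..------..-%%%++
237 ##########-++.................-+++++++...........-..............-...+%%%++.
240 ########--++-................+%%%%%+++++++%++++......-......-----..+%%%+++.
243 ######+++++................-++%%%%%%%%%%%%%%%%%%%%%%....--------..+%%%+++..
246 ##+--+++%.................-++%+++++....+%%%++++%%%%%++++++-......+%%%++++..
249 ++++-....................-++++++++...-%%%%+++%#%####
[... 603 characters left out ...]
..+%%%%%++++++%%+%%%%%%%####++-..-+-....-%#############+%%%%
276 --.............-+%%%%%%%%%%%%++%%+++++++++++++++++....-+%##############%%%%
279 +.......+--...-+++........--%%+++++#######%++++++....-+%#++%##########%%%%%
282 .......+++...........-..--.-++++++%###%###%%++++....-+%#+++.. %#######%%%%%
285 ................+++-....-...--+++++++++++++++++....-%%#+++....+.... .+%%%%%
288 .......................-.++-.........-++++++++....-%%#+++.....+......+%%%%%
291 ................................-.++-............-%%#++.......+......+%%%%%
294 .........................................-.-+-...+%%+........-%......%%%%%%
297 .............................................................-++%%%%%%%%%%%
```

```bash
python3 -m jog '{"travel":[[-1.6,-4.7,0],[0,0,4],[0,0,0]],"dr":[[0,0,0],[0,0,0],[0,0,0]],"jaw":[255,255,255]}'; python3 cst.py; python3 -m jog '{"travel":[[0,0,4],[0,0,0]],"dr":[[0,0,0],[0,0,0]],"jaw":[255,255]}'; python3 cst.py; python3 -m jog '{"travel":[[0,0,4],[0,0,0]],"dr":[[0,0,0],[0,0,0]],"jaw":[255,255]}'; python3 cst.py; python3 -m jog '{"travel":[[0,0,4],[0,0,0]],"dr":[[0,0,0],[0,0,0]],"jaw":[255,255]}'; python3 cst.py
```

```text
time: 19.33
eef_pos: [0.4339, 0.2517, 0.1644]
tcp_rot: [0.15, 0.921, 0.354, 0.058]
contact_force: [0.5, -0.3, 0.4]
opening: -0.002
19.3333 c-frame mm [-68.4  31.7 164.4] axis [ 0.669  0.    -0.743] jaw [0.743 0.001 0.669] F [-0.1 -0.6  0.4] q [-0.06 -0.27  2.36  0.86  1.03 -1.76]
time: 19.5
eef_pos: [0.434, 0.2519, 0.1687]
tcp_rot: [0.15, 0.921, 0.354, 0.058]
contact_force: [-0.3, -0.5, 0.3]
opening: -0.001
19.5 c-frame mm [-68.2  31.7 168.7] axis [ 0.669 -0.    -0.743] jaw [0.743 0.002 0.669] F [-0.6  0.1  0.3] q [-0.06 -0.28  2.35  0.85  1.03 -1.75]
time: 19.67
eef_pos: [0.4339, 0.2517, 0.1726]
tcp_rot: [0.15, 0.921, 0.353, 0.058]
contact_force: [-0.2, 0.3, -0.1]
opening: -0.0
19.6667 c-frame mm [-68.4  31.7 172.6] axis [ 0.669 -0.    -0.743] jaw [0.743 0.002 0.669] F [ 0.3  0.2 -0.1] q [-0.06 -0.28  2.35  0.85  1.04 -1.74]
time: 19.83
eef_pos: [0.4339, 0.2516, 0.1765]
tcp_rot: [0.15, 0.922, 0.353, 0.058]
contact_force: [0.7, 0.4, -0.3]
opening: -0.0
19.8333 c-frame mm [-68.5  31.7 176.5] axis [ 0.669 -0.    -0.743] jaw [0.743 0.002 0.669] F [ 0.6 -0.5 -0.3] q [-0.06 -0.29  2.35  0.84  1.04 -1.74]
```

```bash
python3 - <<'E'
from lidm import *
def disc():
    g=cv2.cvtColor(read_camera("top"),cv2.COLOR_RGB2GRAY);k,l,s,c=cv2.connectedComponentsWithStats((g<70).astype(np.uint8))
    print("disc",[(s[i].tolist(),c[i].round(1).tolist()) for i in range(1,k) if s[i,4]>150 and 160<c[i][0]<225 and 200<c[i][1]<260])
disc()
g=cv2.cvtColor(read_camera("wrist"),cv2.COLOR_RGB2GRAY)
for r in range(110,370,8): print(r,''.join("#%+-. "[min(5,int(v)//43)] for v in g[r,200:480:3]))
g=cv2.cvtColor(cv2.imread("pics/l3.png")[:375,300:],cv2.COLOR_BGR2GRAY);g=cv2.resize(g,(640,480))
print("before")
for r in range(150,370,8): print(r,''.join("#%+-. "[min(5,int(v)//43)] for v in g[r,200:480:3]))
E
```

```text
disc centre lid [-0.069  0.001]
disc [([188, 220, 28, 29, 591], [201.5, 233.9])]
110                                                             .     .-++++++++++++++++++++++++++
118                                                             -      +++++++++++++++++++++++++++
126 ...............................                                                       -+++++++
134                                                                   .....--------...........  .+
142                                                    .-------.....                             +
150 --------------------                           .-.++-------...                              .+
158 --------------------             .--------------+-++-------..                               .+
166 %%%%%%%%+-----------         -----------------+-+++--------..                               -+
174 %#%%%%%%%%+---------.       .---+-------------++++++%%%%%+-..                               ++
182 #%%+   ..++---------.       ----+++--+-+-+%%%%%%+++++++++++-.                              .++
190 %########+----------.    
[... 4326 characters left out ...]
####%. 
318 %%%%%%%%%%%%%%%%+----------- %#####%++++%##%++++%######%++++------...           --+########-  
326 %%%%%%%%########%+-----------######++++%%##%+++++######%#%++------..           .--%#######+   
334 %+%%%%%###########+--------+######%+++++%###+++++%######++++------..           .--%######+.   
342 ---+%%############+--------%######%+++++####%++%+%######%+++------...          .--+#####+.   .
350 ---+%%%##########%-------+#############%####%#############++------..           .---%#%+-     -
358 --++%##########%%%%%%%%%###################################%+++---...+%#######%++-----.      %
366 ################%%###############################################%--################%-      .%
```

ASCII renderings show the bar passing beyond (below) the finger tips, so the tip was in front of the bar all along. I'll re-enter about 20 mm deeper beneath it.

```bash
python3 -m jog '{"travel":[[-3.7,-10.9,0],[0,0,-16.5],[0,0,0]],"dr":[[0,0,0],[0,0,0],[0,0,0]],"jaw":[255,255,255]}'; python3 cst.py; python3 -m jog '{"travel":[[2.3,7,-8.1],[2.3,7,-8.1],[0,0,0]],"dr":[[0,0,0],[0,0,0],[0,0,0]],"jaw":[255,255,255]}'; python3 cst.py;  python3 -m jog '{"travel":[[2.3,7,-8.1],[0,0,0]],"dr":[[0,0,0],[0,0,0]],"jaw":[255,255]}'; python3 cst.py
python3 - <<'E'
from h import *
g=cv2.cvtColor(read_camera("wrist"),cv2.COLOR_RGB2GRAY)
for r in range(150,370,8): print(r,''.join("#%+-. "[min(5,int(v)//43)] for v in g[r,200:480:3]))
E
```

```text
time: 20.18
eef_pos: [0.4283, 0.2403, 0.1567]
tcp_rot: [0.151, 0.922, 0.353, 0.056]
contact_force: [-0.9, -0.3, -0.9]
opening: -0.001
20.1833 c-frame mm [-81.   33.4 156.7] axis [ 0.667  0.003 -0.745] jaw [ 0.745 -0.001  0.667] F [-0.6  0.7 -0.9] q [-0.09 -0.28  2.38  0.85  1.04 -1.79]
time: 20.43
eef_pos: [0.4334, 0.2552, 0.1416]
tcp_rot: [0.15, 0.922, 0.353, 0.056]
contact_force: [0.4, 0.6, -0.8]
opening: -0.001
20.4333 c-frame mm [-65.2  33.3 141.6] axis [ 0.668  0.004 -0.744] jaw [ 0.744 -0.     0.668] F [ 0.7 -0.2 -0.8] q [-0.05 -0.22  2.37  0.88  0.99 -1.8 ]
time: 20.6
eef_pos: [0.436, 0.262, 0.1341]
tcp_rot: [0.15, 0.922, 0.353, 0.057]
contact_force: [-0.4, -0.1, 0.2]
opening: -0.002
20.6 c-frame mm [-57.9  33.  134.1] axis [ 0.668  0.003 -0.744] jaw [0.744 0.001 0.668] F [-0.2  0.4  0.2] q [-0.03 -0.2   2.36  0.9   0.96 -1.81]
150                                                                         ------------......    
158 -------------------------------                            . .-.-++--++++-----------...       
166 -------------------------------                .--.
[... 1818 characters left out ...]
      -
318 %%%%%%%%%%%################++######%++++%##%++++%######++++%#%%%%%%%%++---------..          .-
326 %%%%%%%%%%%################+%######+++++%##%+++++#########%%%%%%%%%%%%+---------.-          +-
334 %%%%%%%%%%%%###############%######%+++++%##%+++++%########+%#%%%%%%%%++--------...         .++
342 %%%%%%%%%%%%%%%%%%%%%-----+%######%+++%%####%%+++%######%++%#%%%%%%%%+---------..          .-+
350 %%%%%%%%%+-+%#######%+---+#############%####%#############%##%%%%%%%%++--------..          +-%
358 %%%%##################%+%####################################%%%%%%%%%#########+-         .+-%
366 ##################################################################%%################%.    .--%
```

The bar now runs alongside the finger (columns 380–410, continuing past the tip rows), so the finger is underneath it. Raising to contact.

```bash
python3 -m jog '{"travel":[[1.2,3.5,3.3],[0.6,1.8,3.3],[0,0,0]],"dr":[[0,0,0],[0,0,0],[0,0,0]],"jaw":[255,255,255]}'; python3 cst.py; python3 -m jog '{"travel":[[0,0,4],[0,0,0]],"dr":[[0,0,0],[0,0,0]],"jaw":[255,255]}'; python3 cst.py;  python3 -m jog '{"travel":[[0,0,4],[0,0,0]],"dr":[[0,0,0],[0,0,0]],"jaw":[255,255]}'; python3 cst.py;  python3 -m jog '{"travel":[[0,0,4],[0,0,0]],"dr":[[0,0,0],[0,0,0]],"jaw":[255,255]}'; python3 cst.py;  python3 -m jog '{"travel":[[0,0,4],[0,0,0]],"dr":[[0,0,0],[0,0,0]],"jaw":[255,255]}'; python3 cst.py
```

```text
time: 20.9
eef_pos: [0.4381, 0.2663, 0.1416]
tcp_rot: [0.15, 0.922, 0.352, 0.058]
contact_force: [-2.4, -3.2, -0.6]
opening: -0.002
20.9 c-frame mm [-53.2  32.4 141.6] axis [ 0.667  0.001 -0.745] jaw [0.745 0.003 0.667] F [-3.8  1.2 -0.6] q [-0.02 -0.21  2.35  0.89  0.96 -1.79]
time: 21.07
eef_pos: [0.4382, 0.2667, 0.146]
tcp_rot: [0.15, 0.922, 0.353, 0.058]
contact_force: [-2.2, -3.1, -0.3]
opening: -0.002
21.0667 c-frame mm [-52.8  32.4 146. ] axis [ 0.668  0.001 -0.744] jaw [0.744 0.002 0.668] F [-3.6  1.1 -0.3] q [-0.02 -0.21  2.35  0.89  0.97 -1.78]
time: 21.23
eef_pos: [0.4384, 0.2669, 0.1501]
tcp_rot: [0.15, 0.922, 0.353, 0.058]
contact_force: [-1.9, -2.0, 0.0]
opening: -0.001
21.2333 c-frame mm [-52.5  32.3 150.1] axis [ 0.669  0.001 -0.744] jaw [0.744 0.002 0.669] F [-2.5  1.2  0. ] q [-0.02 -0.22  2.35  0.88  0.97 -1.77]
time: 21.4
eef_pos: [0.4386, 0.267, 0.1542]
tcp_rot: [0.15, 0.922, 0.353, 0.058]
contact_force: [-1.7, -2.0, -0.5]
opening: -0.003
21.4 c-frame mm [-52.4  32.2 154.2] axis [ 0.669  0.001 -0.744] jaw [0.744 0.002 0.669] F [-2.4  0.9 -0.5] q [-0.02 -0.23  2.34  0.88  0.98 -1.76]
time: 21.57
eef_pos: [0.4386, 0.267, 0.1581]
tcp_rot: [0.15, 0.922, 0.353, 0.058]
contact_force: [-0.8, -1.8, -0.4]
opening: 0.001
21.5667 c-frame mm [-52.4  32.1 158.1] axis [ 0.669  0.001 -0.744] jaw [0.744 0.002 0.669] F [-2.   0.1 -0.4] q [-0.02 -0.23  2.34  0.87  0.98 -1.75]
```

```bash
cat > disc.py <<'E'
from h import *
g=cv2.cvtColor(read_camera("top"),cv2.COLOR_RGB2GRAY);k,l,s,c=cv2.connectedComponentsWithStats((g<70).astype(np.uint8))
print("disc",[(s[i].tolist(),c[i].round(1).tolist()) for i in range(1,k) if s[i,4]>100 and 160<c[i][0]<225 and 200<c[i][1]<260])
E
python3 disc.py
```

```text
disc [([187, 219, 26, 28, 556], [199.4, 232.8])]
```

The lid is rising (disc now at (199,233), θ≈0.33). Following the arc.

```bash
python3 -m jog '{"travel":[[1.1,3.3,16.4],[1.7,5,15.7],[2.2,6.5,15.3],[0,0,0]],"dr":[[-5.69,1.91,0],[-5.69,1.91,0],[-5.69,1.91,0],[0,0,0]],"jaw":[255,255,255,255]}'; python3 cst.py; python3 disc.py
```

```text
time: 21.95
eef_pos: [0.447, 0.2848, 0.212]
tcp_rot: [0.155, 0.965, 0.206, 0.038]
contact_force: [0.2, -0.1, 0.9]
opening: 0.003
21.95 c-frame mm [-32.8  29.8 212. ] axis [ 0.41  -0.007 -0.912] jaw [0.912 0.009 0.41 ] F [-0.  -0.2  0.9] q [ 0.19 -0.22  2.13  0.42  1.05 -1.25]
disc [([181, 216, 20, 28, 391], [190.9, 229.4])]
```

```bash
python3 -m jog '{"travel":[[2.7,8.1,14.4],[3.1,9.3,13.4],[3.6,10.7,12.3],[0,0,0]],"dr":[[-5.69,1.91,0],[-5.69,1.91,0],[-5.69,1.91,0],[0,0,0]],"jaw":[255,255,255,255]}'; python3 cst.py; python3 disc.py
```

```text
time: 22.33
eef_pos: [0.4541, 0.3127, 0.2463]
tcp_rot: [0.159, 0.986, 0.052, 0.008]
contact_force: [-0.3, 0.2, 0.8]
opening: -0.0
22.3333 c-frame mm [ -4.1  32.1 246.3] axis [ 0.106  0.001 -0.994] jaw [0.994 0.005 0.106] F [0.  0.3 0.8] q [ 0.38 -0.07  1.89  0.09  1.25 -0.9 ]
disc []
```

```bash
sed -i 's/>100 and/>40 and/' disc.py; python3 -m jog '{"travel":[[4,11.8,11],[4.3,12.8,9],[0,0,0]],"dr":[[-5.69,1.91,0],[0,0,0],[0,0,0]],"jaw":[255,255,255]}'; python3 cst.py; python3 disc.py;  python3 -m jog '{"travel":[[3.2,9.5,3],[0,0,0]],"dr":[[0,0,0],[0,0,0]],"jaw":[255,255]}'; python3 cst.py
```

```text
time: 22.63
eef_pos: [0.4588, 0.3317, 0.261]
tcp_rot: [0.16, 0.987, -0.005, -0.005]
contact_force: [-4.0, -6.3, 0.5]
opening: 0.002
22.6333 c-frame mm [ 15.3  33.7 261. ] axis [-0.011  0.008 -1.   ] jaw [ 1.     0.004 -0.011] F [-7.3  1.8  0.5] q [ 0.45  0.02  1.78 -0.    1.36 -0.8 ]
disc []
time: 22.85
eef_pos: [0.4584, 0.3316, 0.2614]
tcp_rot: [0.161, 0.987, -0.017, -0.009]
contact_force: [-13.4, -30.1, 1.7]
opening: 0.0
22.85 c-frame mm [ 15.2  34.  261.4] axis [-0.037  0.013 -0.999] jaw [ 0.999  0.002 -0.037] F [-32.8   3.1   1.7] q [ 0.46  0.03  1.77 -0.02  1.38 -0.79]
```

The hard stop is reached: 33 N and no further motion. I'll back off along -x of the centrifuge and clear away to check.

```bash
python3 -m jog '{"travel":[[-3.2,-9.5,0],[-8,-25,0],[-12,-36,0],[-12,-36,10],[0,-38,10]],"dr":[[0,0,0],[0,0,0],[0,0,0],[0,0,0],[0,0,0]],"jaw":[255,255,255,255,255]}'; python3 -m jog '{"travel":[[0,-38,10],[0,-39,0],[0,-39,0],[0,-20,0],[0,0,0]],"dr":[[0,0,0],[0,0,0],[0,0,0],[0,0,0],[0,0,0]],"jaw":[255,255,255,255,255]}'; sed -i 's/g<70/g<90/' disc.py lid.py;python3 lid.py; python3 - <<'E'
from h import *
im=read_camera("top");s=read_camera("scene");h0=cv2.imread("pics/top0.png")[:,:,::-1];s0=cv2.imread("pics/scene0.png")[:,:,::-1]
def red(i,box):
    y0,y1,x0,x1=box;hsv=cv2.cvtColor(np.ascontiguousarray(i[y0:y1,x0:x1]),cv2.COLOR_RGB2HSV)
    m=((hsv[...,0]<8)|(hsv[...,0]>172))&(hsv[...,1]>130)&(hsv[...,2]>60);p=np.argwhere(m);return len(p),p.mean(0)+[y0,x0] if len(p) else None
for a,b,bx in ((im,h0,(225,260,330,358)),(s,s0,(235,275,322,345))): print("red now/start",red(a,bx),red(b,bx))
for nm,(y0,y1,x0,x1) in {"timer":(175,210,388,420),"mouse":(268,312,405,432),"dishes":(272,302,450,515)}.items():
    print(nm,np.abs(im[y0:y1,x0:x1].astype(int)-h0[y0:y1,x0:x1]).sum(2).mean().round(1))
g=cv2.cvtColor(im,cv2.COLOR_RGB2GRAY)
for r in range(195,300,4): print(r,''.join("#%+-. "[min(5,int(v)//43)] for v in g[r,160:290:2]))
E
```

```text
time: 23.27
eef_pos: [0.4257, 0.1976, 0.2844]
tcp_rot: [0.16, 0.987, 0.001, -0.003]
contact_force: [1.3, -0.3, 0.4]
opening: -0.002
time: 23.68
eef_pos: [0.428, 0.0598, 0.2955]
tcp_rot: [0.164, 0.986, 0.001, -0.001]
contact_force: [0.5, 0.8, -0.1]
opening: -0.001
disc centre lid [-0.069  0.001]
top [([172, 208, 14, 34, 118], [178.0, 225.0]), ([175, 210, 37, 52, 291], [189.0, 239.0]), ([202, 213, 28, 45, 132], [218.0, 226.0]), ([254, 224, 30, 72, 207], [267.0, 260.0]), ([250, 247, 9, 8, 56], [254.0, 250.0]), ([240, 253, 14, 22, 169], [246.0, 263.0]), ([239, 277, 10, 8, 61], [243.0, 280.0])]
0.0 disc [205. 235.] size [25. 25.] bar ends [251. 250.] [241. 278.]
0.2 disc [202. 234.] size [24. 25.] bar ends [248. 247.] [237. 276.]
0.4 disc [198. 232.] size [22. 24.] bar ends [241. 243.] [229. 273.]
0.6 disc [194. 230.] size [19. 24.] bar ends [231. 238.] [219. 269.]
0.8 disc [189. 228.] size [16. 24.] bar ends [219. 232.] [206. 264.]
1.0 disc [183. 226.] size [12. 24.] bar ends [204. 226.] [191. 258.]
1.15 disc [179. 224.] size [10. 24.] bar ends [192. 221.] [179. 254.]
scene [([0, 41, 622
[... 2031 characters left out ...]

263 ...+++...-..............................+%####++++..+%%.....+%#%%
267 ....--.........................%##+..-.++####++%+-..%+%.....+%#%%
271 .........-+.....................  ....-+####++.++..%#+-.....%+#%%
275 ...............-+.................--.-++++++++++..+%+ ..... %+%%#
279 ......................+..............+++####+++..-%++......-+%++%
283 ............................+.......++++####+++..%%+.......++#++#
287 ..................................+-....++++++..+%+........%+#+%#
291 ........................................+......-%+.........%%#%%%
295 ..............................................-%%....-.... %%#%##
299 .....................................................-.....%%%%#%
```

```bash
python3 -m jog '{"travel":[[0,0,0],[0,0,0]],"dr":[[0,0,0],[0,0,0]],"jaw":[255,255]}'; python3 -c "
from plant import *
print(sign_off())"
```

```text
time: 24.05
eef_pos: [0.429, 0.0643, 0.2975]
tcp_rot: [0.16, 0.987, -0.0, -0.0]
contact_force: [0.2, 0.4, -0.4]
opening: 0.002
the job is handed in; nothing more can be done
None
```

The lid is open on its stop, the pin is back in its stand, and I handed the job in at about 24 s of the 64 s allowed. No verdict was reported.

**What I did:**
- **Latch:** I took the red pin and pushed it along the tilted bore until the lid jumped ajar. Contact came roughly 30 mm below the mouth, and the push peaked at about 11 N in the readings.
- **Pin:** I put it back in its stand until it met the bottom, at the same tool height (102 mm) as when I picked it up.
- **Lid:** I lifted it by the dark bar with closed fingers until it hit its stop. The last push against the stop read about 33 N.

**Last checks:**
- **Lid angle:** the top camera put the lid's dark disc at about (178,225), which fits roughly 1.15 rad, but the image was rough there.
- **Pin position:** in the scene camera the pin's red parts were within 1 px of where they started. The top camera could not confirm this, because the arm blocked its view of the stand.
- **Latch return:** I did not measure that the bolt sprung back; I assume it did once the pin was out.
- **Bystanders:** the arm never went near the timer, mouse or dish. A picture comparison showed only small differences, which I put down to shadow and noise.

**What went wrong on the way:** the first lift passed the bar without touching it, because my estimate of where the bar sat relative to the fingertips was 10–25 mm off. On the second approach the fingertips pressed on the bar or the lid's front with about 26 N before I corrected it from the wrist camera.

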